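# Level the carving stand, load the spoon blanks and bar them in

### The job

First turn the stand's two foot knobs until its tilting board sits level both ways. Then lay every spoon blank from the bench flat on the board inside the lips, side by side with their length running front to far (bowl either way), and only after that slide the wooden dowel, tip first from the right, through both eyes along the board's front until its tip sticks out to the left of the left eye. Leave the board level, and do not disturb the rasp, the mallet or the cup.

Things in the scene. Friction and masses are not known exactly. Their poses are not given: they have to be found in the camera images.
- stand: Heavy fixed wooden stand (base 210 x 240 mm) that carries the tilting board on a ball post. Origin: centre of its underside on the bench; x to its far side, y to its left. Two square aluminium gauge posts, one at the middle of the board's far edge and one at its left edge, end flush with the board's upper face where that edge is level.
- board_top (a point): Centre of the plywood board's upper face, 85 mm above the bench; board 200 mm (x, to the far edge) by 230 mm (y, to the left edge), z normal to it. Lips: far edge 12 mm high, inner face at x 92 mm; sides 6 mm high from x -35 mm to 95 mm, inner faces at y +-107 mm; front open. Tilts about a point 13 mm below. Two ears on the far edge take the foot screws.
- board (a joint): Front-to-far tilt of the board in rad, 0 when level, positive with the far edge high. It follows the right foot knob: 0.03 rad for each rad of knob turn. It starts with the far edge low.
- cradle (a joint): Side-to-side tilt of the board in rad, 0 when level, positive with the left edge high. It follows the left foot knob: 0.03 rad for each rad of knob turn. It starts either way.
- knob_right_grip (a point): Right foot knob: black bar head 52 mm long (x), 14 mm wide (y), 30 mm high on an upright screw, 150 mm beyond and 60 mm right of the stand's centre. Point: middle of the bar, on the axis, 133 mm above the bench; only a 20 mm collar below. Leans with the side-to-side tilt. Clockwise from above raises the far edge. Takes 0.07 N m, neither rises nor sinks, stays where left.
- knob_left_grip (a point): Left foot knob, 150 mm beyond and 90 mm left of the stand's centre; same shape, height and behaviour, but always upright: clockwise from above raises the left edge.
- eye_near (a point): Right eye: centre of a 20 mm round hole in an upright dark steel plate 40 mm wide, 40 mm high, 8 mm thick (along y), on the right front corner of the board. Hole centre 24 mm above the board's face, at board x -78 mm, y -95 mm; the hole runs along the board's y.
- eye_far (a point): Left eye: the same on the left front corner, 190 mm further along y, in line with the right one.
- dowel_grip (a point): Retaining dowel: wooden rod 12 mm diameter, 290 mm long, round tip, 24 mm square head 10 mm long on its tail, 35 g. Point: on its axis 45 mm from the tail end, 245 mm from the tip; x to the tip. Starts level in a low fixed rest with two notched uprights (30 mm high, 50 mm wide, 14 mm thick), 50 and 190 mm from the point towards the tip; axis 26 mm above the bench.
- dowel_tip (a point): The dowel's round tip end, on its axis; x points out of the tip.
- spoon0_grip (a point): One of two to four spoon blanks (may be absent): pale wood, flat, 22 mm thick, 127 mm long, 45 g: straight handle 16 mm wide from 55 mm behind the point to a round bowl disc 38 mm across, its centre 53 mm ahead. Point: on the handle's centre line, half-way up (11 mm); x to the bowl. Starts flat on the bench left of the stand.
- spoon1_grip (a point): One of two to four spoon blanks (may be absent): pale wood, flat, 22 mm thick, 127 mm long, 45 g: straight handle 16 mm wide from 55 mm behind the point to a round bowl disc 38 mm across, its centre 53 mm ahead. Point: on the handle's centre line, half-way up (11 mm); x to the bowl. Starts flat on the bench left of the stand.
- spoon2_grip (a point): One of two to four spoon blanks (may be absent): pale wood, flat, 22 mm thick, 127 mm long, 45 g: straight handle 16 mm wide from 55 mm behind the point to a round bowl disc 38 mm across, its centre 53 mm ahead. Point: on the handle's centre line, half-way up (11 mm); x to the bowl. Starts flat on the bench left of the stand.
- spoon3_grip (a point): One of two to four spoon blanks (may be absent): pale wood, flat, 22 mm thick, 127 mm long, 45 g: straight handle 16 mm wide from 55 mm behind the point to a round bowl disc 38 mm across, its centre 53 mm ahead. Point: on the handle's centre line, half-way up (11 mm); x to the bowl. Starts flat on the bench left of the stand.
- rasp: A rasp 300 mm long lying beyond the stand, to be left alone. Origin: in its underside near the handle's end of the blade.
- mallet: A turned wooden mallet standing on its head, 78 mm across and 170 mm tall, to be left alone. Origin: centre of its underside.
- tool_cup: A white ceramic cup 76 mm across and 90 mm tall, to be left alone. Origin: centre of its underside.
Not all that is in view belongs to the job. Leave any blue or red look-alike of the part that bears spoon1_grip alone.

How it is judged:
By the outcome, as a careful person would: the job done as asked, in the order asked, and still so for the second after the job is handed in, with the robot touching nothing.
Of spoon0, spoon1, spoon2, spoon3 only 2 to 4 are there at a start; the rules pass over those that are not, and their reading is None.
At some moment in a run one of spoon0, spoon1, spoon2, spoon3 may be knocked a few centimetres aside while the robot is not near it.
Once in a run the grip may slacken for a moment while it holds something.
It also fails if it takes over 210 s, if anything falls off the work surface, if the arm or the gripper's body presses on something with over 40 N, if the wrist force passes 120 N, or if a joint passes its speed limit or range.

### The arm

A 6-joint arm with a two-finger parallel gripper is mounted at the origin on the work surface. World frame = base frame: x ahead of the robot, y to its left, z up, the work surface at z = 0. Lengths are in m, angles in rad, forces in N, time in s.
With the tool pointing down it reaches from about 0.35 to 0.775 m from the base axis. Payload 7.3 kg.
Tool frame: the origin (TCP) lies at the very end of the fingers, on their centre line; the grasp point (between the pads) lies grip_point_offset behind it (grip_point_offset is the distance from the TCP to the grasp point, in m); z points along the fingers, y is the direction in which the jaws open and shut (so a half turn about z gives the same grasp; the last joint's range is limited). The gripper opens to 92 mm and grips with 3 to 60 N. Pads are 19 mm wide; open, the fingers measure 130 mm over their backs; the gripper's body (75 mm by 190 mm) begins 47 mm behind the grasp point.
Start: joints at [-1.299, 0.342, 1.524, -0, 1.275, -0.146], TCP at [0.213, -0.48, 0.227] pointing down, gripper open.
Joint ranges: [-2.53, 2.53], [-0.77, 2.02], [0.04, 2.7], [-1, 4.14], [0.28, 2.66], [-3.11, 3.11]. Speed limits (rad/s): [2.57, 2.57, 3.14, 3.14, 3.14, 3.14].

### API

Orientations are given as [roll, pitch, yaw] about the fixed x, y, z axes, in that order (R = Rz(yaw) Ry(pitch) Rx(roll)).
In Python, from cell import * gives the robot as it stands.
- The arm moves only by the shell command python3 -m inch 'ROWS' [OPENING] [FORCE]. ROWS is JSON, a list that holds one entry, the list of rows, each a list of 4 numbers: the shift along the tool's x, y, z in mm, then the turn about the tool's z in rad. In form: [[[x, y, z, roll], ...]]. A call has 1 to 10 rows; each row shifts and turns the commanded pose from where the row before left it, along the tool's axes as they then stand; what a row does not reach is not made up. A row lasts 1/8 s, in which the tool goes at most 62.5 mm and 10.7 degrees, less where a joint would pass 70% of its speed; a pose out of reach is approached as far as the arm can. A call with a gripper value outside its range is refused whole. OPENING is the closure, from -1 (fully open) to 1 (shut), set as the call begins (- or left out, the last holds). The fingers move at their own pace and stop on an object; FORCE is the grip in N (left out, the last holds). Time passes only in rows, so rows that do not move let the fingers close. It gives the time, the measured TCP pose, the force and the opening at its end, in the units of the state.
- observe(): the state, without advancing time (a new reading comes with each control period).
- read_camera(name): name is "side" or "top"; returns a dict with "img" (420x560x3 uint8, blue, green, red), "fx", "fy", "cx", "cy" (pixels), "eye" and "rotation" of the camera in the world. Camera axes: x right, y down, z forward; pixel columns grow to the right and rows downward; lengths in m; the calibration is good to about 2 mm. A picture is of the moment at which its call begins. There is no depth.
- hand_in(): hands the job in, once; it reports no verdict.
Trained networks look in the newest picture that a camera, given by its name, has taken for a name from the list of things; names that differ only in an ending like _2 or _b are one class to them, and where a whole thing is asked for, a point or a joint stands for the part that bears it (a point fixed in the world has none). Each returns a list of dicts, best first, with "conf" (0 to 1); they miss things now and then, are a little off and sometimes report something else, mostly with a low value. They report only what shows in the picture. A call takes as long as a camera call. They do not tell look-alikes from the thing itself.
- boxes_of(camera, label): "at" ([row, column] in pixels, amid what is visible of it).
- place_of(camera, label): "at" ([row, column] in pixels: a listed point, or the origin of a listed thing).
The state is a dict: "time": time; "qpos": joint angles; "qvel": joint speeds; "joint_efforts": joint torques, N m; "tool_pos": TCP position; "tool_rot": TCP orientation; "contact_force": force on the tool from outside, world axes, zero at the start; "torque": the same for the moment, N m; "opening": finger opening in m.
Only numpy, scipy, OpenCV 4.12 (cv2) and the standard library are available. Lean on these libraries where they do the work, as an engineer would, in place of code of your own. Each camera call takes 0.05 s, during which the arm holds its last target. There are 200 camera calls.

## Working session

There is one attempt and no reset: what is moved stays moved. The work goes in short steps, Python scripts to look and compute and a shell command to move; the robot and the scene stay as the last step left them, time stands still between calls to the robot, and variables do not carry over. Pictures are saved under pics/ and viewed, about 12 in all and at most 16, crops included, and the job is handed in when it is done.

```bash
ls; mkdir -p pics
cat > h.py <<'E'
from cell import *
import numpy as np, cv2
from scipy.spatial.transform import Rotation as R
def pix(c,p):
    q=np.array(c["rotation"]).T@(np.array(p,float)-c["eye"]); return np.array([c["fy"]*q[1]/q[2]+c["cy"],c["fx"]*q[0]/q[2]+c["cx"]])
def ray(c,rc,z):
    d=np.array(c["rotation"])@np.array([(rc[1]-c["cx"])/c["fx"],(rc[0]-c["cy"])/c["fy"],1]); e=np.array(c["eye"])
    return e+d*(z-e[2])/d[2]
def tri(cs,rcs):
    A=np.zeros((3,3));b=np.zeros(3)
    for c,rc in zip(cs,rcs):
        d=np.array(c["rotation"])@np.array([(rc[1]-c["cx"])/c["fx"],(rc[0]-c["cy"])/c["fy"],1]);d/=np.linalg.norm(d)
        M=np.eye(3)-np.outer(d,d);A+=M;b+=M@np.array(c["eye"])
    return np.linalg.solve(A,b)
E
python3 - <<'E'
from h import *
np.set_printoptions(precision=4,suppress=True)
s=observe();print(s)
print(grip_point_offset if 'grip_point_offset' in globals() else '')
cs={}
for n in("top","side"):
    c=cs[n]=read_camera(n);print(n,c["eye"],c["fx"],np.array(c["rotation"]).tolist());cv2.imwrite(f"pics/{n}0.png",c["img"])
Z=dict(stand=0,board_top=.085,knob_right_grip=.133,knob_left_grip=.133,eye_near=.109,eye_far=.109,dowel_grip=.026,dowel_tip=.026,spoon0_grip=.011,rasp=0,mallet=0,tool_cup=0)
for l,z in Z.items():
    for n in cs:
        for d in place_of(n,l)[:6]: print(l,n,np.round(d["at"],1),round(d["conf"],2),ray(cs[n],d["at"],z))
E
```

```text
pics
{'time': 0.0, 'qpos': array([-1.299 ,  0.3427,  1.525 ,  0.    ,  1.2754, -0.146 ]), 'qvel': array([-0.0004,  0.0004,  0.0011,  0.0003,  0.0012, -0.0008]), 'joint_efforts': array([ -0.0001, -43.1235, -24.4219,   0.0718,   0.056 ,  -0.0001]), 'tool_pos': array([ 0.2129, -0.4794,  0.226 ]), 'tool_rot': array([-3.1401, -0.0003,  0.4178]), 'contact_force': array([-0.5295, -0.5506, -0.074 ]), 'torque': array([ 0.0303, -0.0173,  0.0382]), 'opening': 0.0919132732741557}
0.0188
top [0.1555 0.0399 1.7814] 538.5776309234125 [-2.9268069647880512, -0.0065154817338257676, -1.516912891416597]
side [0.031  1.2101 0.8989] 494.4013255199319 [-2.1265627071315203, -0.013145843969545101, -2.733339154752242]Traceback (most recent call last):
  File "<stdin>", line 11, in <module>
  File "h.py", line 8, in ray
    return e+d*(z-e[2])/d[2]
                        ~^^^
IndexError: invalid index to scalar variable.
```

Rotation is RPY; fixing the helper.

```bash
sed -i 's/np.array(c\["rotation"\])/RM(c)/g' h.py
cat >> h.py <<'E'
def RM(c): return R.from_euler('xyz',c["rotation"]).as_matrix()
np.set_printoptions(precision=4,suppress=True)
def snap():
    return {n:read_camera(n) for n in("top","side")}
E
python3 - <<'E'
from h import *
cs=snap()
Z=dict(stand=0,board_top=.085,knob_right_grip=.133,knob_left_grip=.133,eye_near=.109,eye_far=.109,dowel_grip=.026,dowel_tip=.026,spoon0_grip=.011,rasp=0,mallet=0,tool_cup=0)
for l,z in Z.items():
    for n in cs:
        for d in place_of(n,l)[:6]: print(l,n,np.round(d["at"],1),round(d["conf"],2),ray(cs[n],d["at"],z))
E
```

```text
stand side [236.2 285.1] 0.56 [ 0.5149 -0.0239 -0.    ]
board_top top [216.  304.3] 0.55 [ 0.5134 -0.0291  0.085 ]
board_top side [210.8 286.5] 0.62 [ 0.5197 -0.0418  0.085 ]
knob_right_grip top [166.9 323.2] 0.45 [ 0.6665 -0.0802  0.133 ]
knob_right_grip top [189.1 363.6] 0.45 [ 0.6005 -0.2106  0.133 ]
knob_right_grip side [186.8 249.1] 0.43 [ 0.6579 -0.0564  0.133 ]
knob_left_grip top [166.  276.7] 0.61 [0.6612 0.0681 0.133 ]
knob_left_grip side [206.2 230.3] 0.55 [0.6558 0.0781 0.133 ]
eye_near top [243.3 329.9] 0.82 [ 0.4253 -0.1122  0.109 ]
eye_near side [198.3 319.1] 0.81 [ 0.4391 -0.1207  0.109 ]
eye_far top [232.3 264.8] 0.89 [0.449  0.0939 0.109 ]
eye_far side [227.7 299.1] 0.96 [0.4358 0.0679 0.109 ]
eye_far side [214.6 210.8] 0.33 [0.7058 0.1115 0.109 ]
dowel_grip top [239.4 420.5] 0.86 [ 0.4681 -0.4184  0.026 ]
dowel_grip side [177.9 339.5] 0.47 [ 0.4622 -0.4429  0.026 ]
dowel_tip top [191.8 367.3] 0.79 [ 0.6207 -0.2395  0.026 ]
dowel_tip side [195.2 283.5] 0.65 [ 0.6058 -0.2282  0.026 ]
spoon0_grip top [204.9 206.3] 0.81 [0.5489 0.2995 0.011 ]
spoon0_grip side [293.1 229.2] 0.59 [0.5426 0.3087 0.011 ]
spoon0_grip side [228.6 299. ] 0.56 [ 0.4844 -0.0686  0.011 ]
rasp top [139.3 317.3] 0.78 [ 0.8068 -0.0657  0.    ]
rasp side [214.5 207. ] 0.88 [ 0.8111 -0.0353  0.    ]
mallet top [156.3 221.5] 0.93 [0.7263 0.263  0.    ]
mallet side [268.3 177.9] 0.76 [0.7375 0.2616 0.    ]
tool_cup top [167.2 392.7] 0.58 [ 0.72   -0.3296 -0.    ]
tool_cup side [184.3 268.3] 0.59 [ 0.7087 -0.3253  0.    ]
tool_cup side [185.5 249.1] 0.25 [ 0.7713 -0.2857  0.    ]
```

View pics/top0.png

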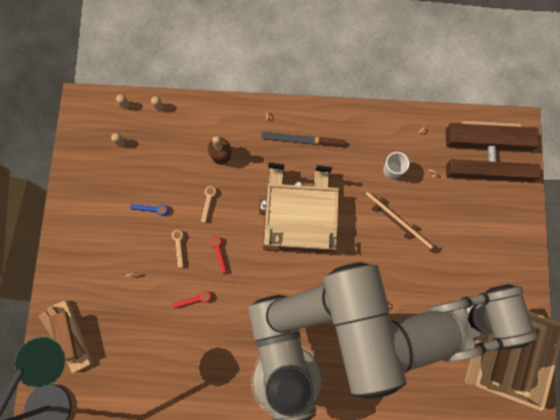

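View pics/side0.png

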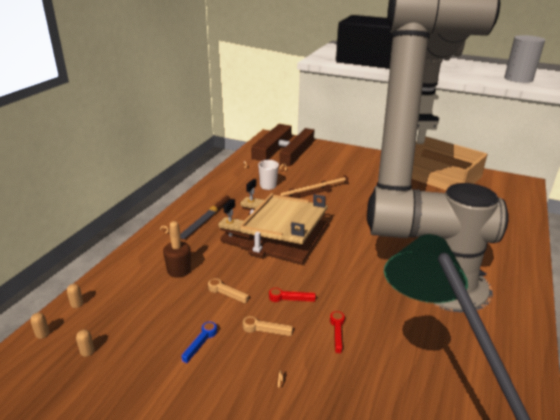

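The top view shows two pale spoons, one at (205,208) and one at (248,180). The blue one at (209,150) and the red ones at (253,220) and (299,192) are look-alikes. The rasp is at (139,300), the cup at (166,397), the mallet at (150,219), the dowel runs from (193,367) to (247,433), and the stand is at (215,303). I'll enlarge the stand and spoons.

Run:
```python
import cv2,numpy as np
a=cv2.imread('pics/top0.png');b=cv2.imread('pics/side0.png')
x=cv2.resize(a[150:275,160:350],(800,526),interpolation=cv2.INTER_CUBIC)
cv2.imwrite('pics/ct.png',x)
y=cv2.resize(b[170:270,210:340],(780,600),interpolation=cv2.INTER_CUBIC)
cv2.imwrite('pics/cs.png',y)
```

```text
(no output)
```

View pics/ct.png

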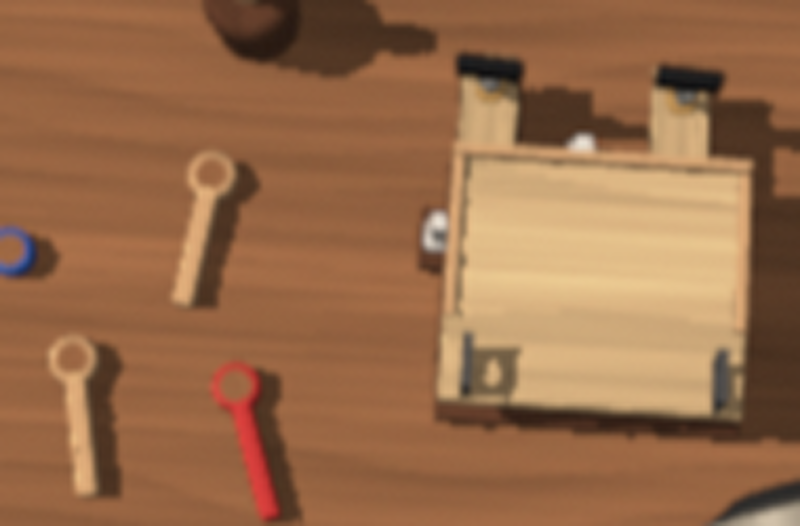

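View pics/cs.png

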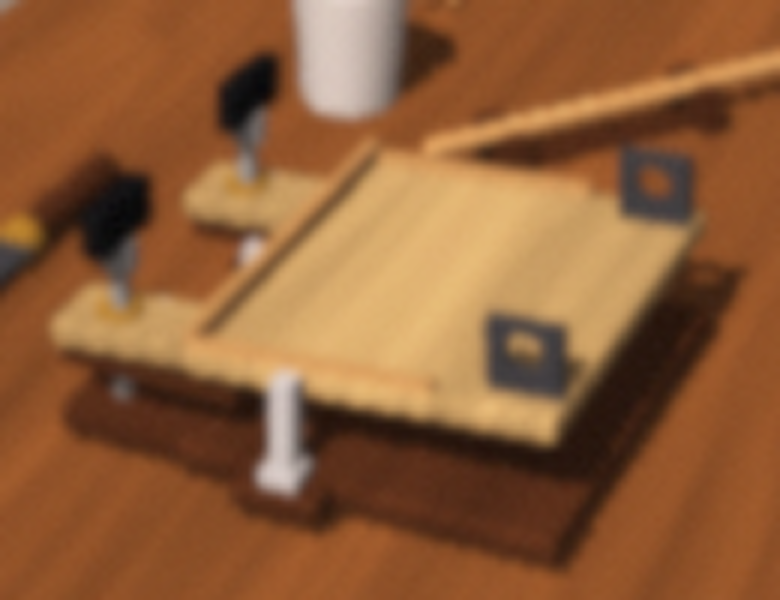

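The crops show two pale spoon blanks with ring bowls: A with its bowl at about top (191,210), B with its bowl at about (235,177). The red one beside them is a look-alike. Both knob bars run along y. I'll fit the stand pose and tilts from picked features.

```bash
cat > fit.py <<'E'
from h import *
from scipy.optimize import least_squares
def bpt(p,q):
    x,y,w,a,b=p[:5]
    # q in board frame (m), origin top centre
    v=np.array(q)+[0,0,.013]
    v=R.from_euler('y',-a).apply(R.from_euler('x',b).apply(v))+[0,0,.072]
    return R.from_euler('z',w).apply(v)+[x,y,0]
def spt(p,q): return R.from_euler('z',p[2]).apply(np.array(q,float))+[p[0],p[1],0]
def fit(cs,obs,p0=(.51,-.03,0,0,0)):
    # obs: (cam,'b'|'s',point mm,(row,col))
    sg=np.array([.0012]*4)
    def res(P):
        r=[]
        for n,k,q,rc in obs:
            w=(bpt if k=='b' else spt)(P,np.array(q)/1000.)
            o=P[5:7] if n=='top' else P[7:9]
            r.append((pix(cs[n],w)+o-rc)/.6)
        return np.concatenate(r+[P[5:]/.7,P[3:5]/.5])
    s=least_squares(res,np.r_[p0,np.zeros(4)],loss='soft_l1')
    J=np.linalg.inv(s.jac.T@s.jac)
    return s.x,np.sqrt(np.diag(J)),res(s.x)[:2*len(obs)].reshape(-1,2)*.6
E
cat > f0.py <<'E'
from fit import *
cs=snap()
T=lambda u,v:np.array([150+v/4.2105,160+u/4.2105]);S=lambda u,v:np.array([170+v/6,210+u/6])
obs=[('top','b',(100,115,12),T(457,147)),('top','b',(100,-115,12),T(752,160)),('top','b',(-100,-115,0),T(742,419)),('top','b',(-100,115,0),T(437,401)),
('side','b',(100,-115,12),S(372,138)),('side','b',(100,115,12),S(190,345)),('side','b',(-100,115,0),S(555,434)),('side','b',(-100,-115,0),S(706,218)),
('side','b',(-78,99,24),S(525,349)),('side','b',(-78,-91,24),S(656,184)),
('side','b',(-58,99,44),S(490,316)),('side','b',(-98,99,44),S(567,325)),('side','b',(-98,99,4),S(566,393)),('side','b',(-58,-91,44),S(622,150)),('side','b',(-98,-91,44),S(692,155)),
('side','s',(-105,120,0),S(564,568)),
('top','s',(150,90,148),T(490,68)),('side','s',(150,90,133),S(116,218)),]
p,sd,r=fit(cs,obs);print(p,sd);
for o,e in zip(obs,r):print(o[0],o[2],e)
E
python3 f0.py
```

```text
[ 0.5093 -0.0194 -0.0005 -0.0713  0.02    0.3163  0.3185  1.6714 -0.3351] [0.0021 0.0026 0.0047 0.0125 0.0104 0.6121 0.773  0.524  0.6147]
top (100, 115, 12) [-0.5341 -0.6633]
top (100, -115, 12) [ 0.6833 -0.0935]
top (-100, -115, 0) [0.1146 0.2934]
top (-100, 115, 0) [0.0855 0.2311]
side (100, -115, 12) [ 0.0464 -0.2887]
side (100, 115, 12) [-2.1868 -0.6739]
side (-100, 115, 0) [-1.9725  0.7832]
side (-100, -115, 0) [-1.3108  0.5594]
side (-78, 99, 24) [1.0564 0.4722]
side (-78, -91, 24) [0.0065 0.0435]
side (-58, 99, 44) [-0.5603 -0.3008]
side (-98, 99, 44) [ 0.2073 -0.1457]
side (-98, 99, 4) [0.8161 0.2232]
side (-58, -91, 44) [-0.8083 -0.2344]
side (-98, -91, 44) [0.1452 0.0456]
side (-105, 120, 0) [ 3.3852 -0.7427]
top (150, 90, 148) [-0.7196 -0.1602]
side (150, 90, 133) [0.1325 0.7613]
```

```bash
sed -i "s/S(555,434)/S(557,408)/;s/S(706,218)/S(705,208)/;s/S(190,345)/S(190,333)/;/('side','s',(-105/d" f0.py; python3 f0.py
```

```text
[ 0.5091 -0.0191 -0.0008 -0.0765  0.0255  0.312   0.3796  1.4354 -0.3635] [0.0021 0.0027 0.0047 0.0101 0.0084 0.6143 0.8076 0.5172 0.6247]
top (100, 115, 12) [-0.5525 -0.6278]
top (100, -115, 12) [ 0.8156 -0.108 ]
top (-100, -115, 0) [0.1571 0.2777]
top (-100, 115, 0) [0.0132 0.2219]
side (100, -115, 12) [ 0.1355 -0.2906]
side (100, 115, 12) [-0.4376 -0.7202]
side (-100, 115, 0) [1.8293 0.4047]
side (-100, -115, 0) [0.1921 0.716 ]
side (-78, 99, 24) [0.5514 0.4049]
side (-78, -91, 24) [-0.1867  0.0074]
side (-58, 99, 44) [-1.0615 -0.3878]
side (-98, 99, 44) [-0.3571 -0.2334]
side (-98, 99, 4) [0.3092 0.1773]
side (-58, -91, 44) [-0.9923 -0.2888]
side (-98, -91, 44) [-0.0955 -0.0114]
top (150, 90, 148) [-0.685  -0.1719]
side (150, 90, 133) [-0.0599  0.7399]
```

```bash
cat >> h.py <<'E'
def togo(x,y,z,yaw=None):
    s=observe();w=s["tool_rot"][2];d=np.array([x,y,z])-s["tool_pos"]
    print("t%.1f pos"%s["time"],s["tool_pos"],"rot",s["tool_rot"],"q6 %.2f"%s["qpos"][5],"F",s["contact_force"],"open %.4f"%s["opening"])
    t=d@R.from_euler('xyz',[np.pi,0,w]).as_matrix()
    print("tool shift mm",np.round(t*1000,1),"" if yaw is None else "turn %.3f"%-((yaw-w+np.pi/2)%np.pi-np.pi/2))
E
python3 -m inch '[[[47.5,-15.5,3,0],[47.5,-15.5,3,0],[47.5,-15.5,3,0],[47.5,-15.5,3,0],[47.5,-15.5,3,0],[47.5,-15.5,3,0],[47.5,-15.5,3,0],[47.5,-15.5,3,0],[47.5,-15.5,3,0],[47.5,-15.5,3,0]]]' -0.2
python3 -m inch '[[[47.5,-15.5,3,0],[47.5,-15.5,3,0],[0,0,0,-0.15],[0,0,0,-0.15],[0,0,0,-0.15],[0,0,0,-0.15],[0,0,0,-0.15],[0,0,0,-0.15],[0,0,0,-0.15],[0,0,0,0]]]'
python3 -c "
from h import *
togo(.661,-.079,.121,1.47)
for n in('top','side'):
  c=read_camera(n);
  for l in('knob_right_grip','knob_left_grip'):
    for d in place_of(n,l)[:3]:print(n,l,d,ray(c,d['at'],.133))
c=read_camera('side');cv2.imwrite('pics/s1.png',cv2.resize(c['img'][130:270,180:340],(800,700))[:600])
"
```

```text
time: 2.9
tool_pos: [0.5855, -0.1442, 0.1967]
tool_rot: [3.141, -0.0, 0.418]
contact_force: [0.9, -0.7, 0.1]
opening: 0.0545
time: 4.15
tool_pos: [0.6585, -0.0786, 0.1906]
tool_rot: [-3.141, 0.0, 1.466]
contact_force: [0.2, -0.3, -0.7]
opening: 0.0551
t4.2 pos [ 0.6585 -0.0786  0.1906] rot [-3.1414  0.0001  1.4664] q6 -0.13 F [ 0.2136 -0.3179 -0.6852] open 0.0551
tool shift mm [-0.2  2.5 69.6] turn -0.004
top knob_left_grip {'at': [164.8, 275.4], 'conf': 0.66} [0.6649 0.0725 0.133 ]
side knob_right_grip {'at': [187.2, 251.8], 'conf': 0.4} [ 0.6488 -0.0576  0.133 ]
side knob_left_grip {'at': [204.7, 231.3], 'conf': 0.57} [0.6572 0.0689 0.133 ]
```

```bash
python3 -m inch '[[[0,0,15,0],[0,0,15,0],[0,0,15,0],[0,0,15,0],[0,0,9,0],[0,0,0,0]]]' -0.2
python3 -m inch '[[[0,0,0,0],[0,0,0,0],[0,0,0,0],[0,0,0,0],[0,0,0,0],[0,0,0,0]]]' 1 25
python3 -c "
from h import *
togo(.661,-.079,.121,1.47)
c=read_camera('side');cv2.imwrite('pics/s1.png',cv2.resize(c['img'][150:260,210:340],(800,677),interpolation=2)[:600])
"
```

```text
time: 5.25
tool_pos: [0.6582, -0.0785, 0.1207]
tool_rot: [-3.14, -0.0, 1.468]
contact_force: [-0.5, 0.6, -0.3]
opening: 0.0551
time: 6.0
tool_pos: [0.6629, -0.0794, 0.1225]
tool_rot: [3.131, 0.001, 1.468]
contact_force: [16.4, -2.7, -6.3]
opening: 0.0139
t6.0 pos [ 0.6629 -0.0794  0.1225] rot [3.1307 0.0007 1.4677] q6 -0.13 F [16.4336 -2.7162 -6.2563] open 0.0139
tool shift mm [ 0.2 -2.   1.5] turn -0.002
```

View pics/s1.png

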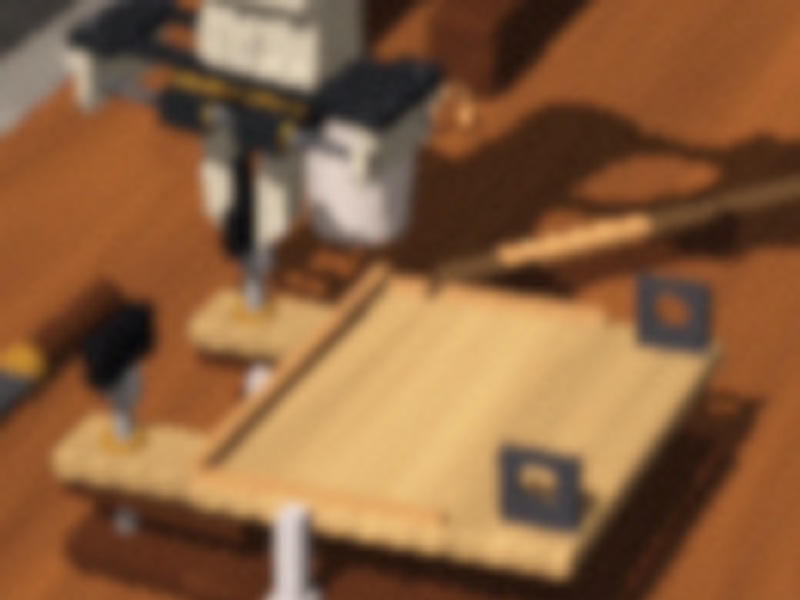

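Gripped the right knob (opening 13.9 mm). I'll relieve the 16 N side load and turn clockwise.

```bash
python3 -m inch '[[[0,5,0,0],[0,0,0,0],[0,0,0,0.16],[0,0,0,0.16],[0,0,0,0.16],[0,0,0,0.16],[0,0,0,0.16],[0,0,0,0.16],[0,0,0,0.16],[0,0,0,0.16]]]' 1 25
python3 -m inch '[[[0,0,0,0.16],[0,0,0,0.16],[0,0,0,0.16],[0,0,0,0.16],[0,0,0,0.16],[0,0,0,0.16],[0,0,0,0.16],[0,0,0,0]]]'
python3 -c "
from h import *
togo(.663,-.079,.121,1.47)
"
```

```text
time: 7.3
tool_pos: [0.6638, -0.0796, 0.1221]
tool_rot: [3.141, -0.001, 0.182]
contact_force: [2.1, -3.1, 1.4]
opening: 0.0141
time: 8.3
tool_pos: [0.6638, -0.0801, 0.1221]
tool_rot: [-3.141, -0.002, -0.932]
contact_force: [-0.0, -5.3, 0.6]
opening: 0.0138
t8.3 pos [ 0.6638 -0.0801  0.1221] rot [-3.1414 -0.0018 -0.9315] q6 2.27 F [-0.0202 -5.3187  0.5776] open 0.0138
tool shift mm [-1.3 -0.   1.1] turn 0.740
```

```bash
python3 -m inch '[[[0,0,0,0],[0,0,0,0],[0,0,0,0],[0,0,-25,0],[0,0,-25,0],[0,0,-20,-0.17],[0,0,0,-0.17],[0,0,0,-0.17],[0,0,0,-0.17],[0,0,0,-0.17]]]' -0.2 25
python3 -m inch '[[[0,0,0,-0.17],[0,0,0,-0.17],[0,0,0,-0.17],[0,0,0,-0.17],[0,0,0,-0.17],[0,0,0,-0.17],[0,0,0,-0.17],[0,0,0,-0.17],[0,0,0,-0.17],[0,0,0,0]]]'
python3 -m inch '[[[50,-4,0,0],[50,-4,0,0],[49,-4,0,0],[0,0,0,0]]]'
python3 -c "
from h import *
togo(.664,.069,.121,1.49)
c=read_camera('side');np.save('c2',c);cv2.imwrite('pics/s2.png',cv2.resize(c['img'][170:270,210:340],(780,600),interpolation=2))
"
```

```text
time: 9.55
tool_pos: [0.6634, -0.0787, 0.1916]
tool_rot: [-3.141, 0.0, -0.076]
contact_force: [0.2, -0.0, 0.1]
opening: 0.0549
time: 10.8
tool_pos: [0.6635, -0.0788, 0.1916]
tool_rot: [-3.141, -0.0, 1.447]
contact_force: [0.6, -0.2, -0.0]
opening: 0.0553
time: 11.3
tool_pos: [0.6696, 0.0744, 0.1916]
tool_rot: [-3.141, -0.001, 1.449]
contact_force: [-0.1, -1.0, -0.1]
opening: 0.0549
t11.3 pos [0.6696 0.0744 0.1916] rot [-3.1414 -0.0009  1.4494] q6 0.12 F [-0.117  -1.018  -0.1249] open 0.0549
tool shift mm [-6.  -4.9 70.6] turn -0.041
```

View pics/s2.png

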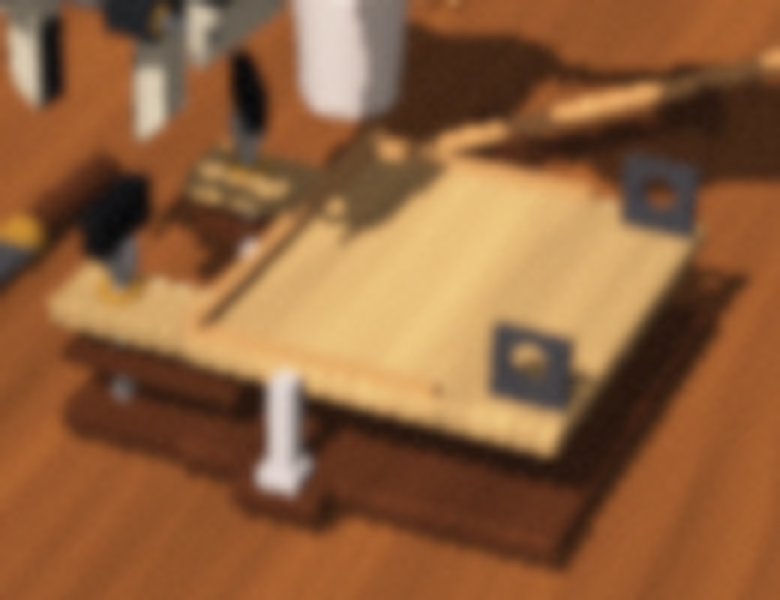

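```bash
python3 -m inch '[[[-9,-45,0,0],[-9,-45,0,0],[-9,-43,0,0],[0,0,30,0],[0,0,30,0],[0,0,30,0],[0,0,10,0],[0,0,4,0],[0,0,4,0],[0,0,0,0]]]' 1 25
python3 -m inch '[[[0,0,2,0],[0,0,0,0]]]'
python3 -m inch '[[[0,0,2,0],[0,0,0,0]]]'
python3 -c "
from h import *
togo(.534,-.106,.11,1.45)
"
```

```text
time: 12.6
tool_pos: [0.5352, 0.0592, 0.0867]
tool_rot: [3.139, 0.001, 1.448]
contact_force: [-6.1, -1.5, 15.4]
opening: 0.0003
time: 12.85
tool_pos: [0.5353, 0.0592, 0.0862]
tool_rot: [3.138, 0.001, 1.448]
contact_force: [-11.5, -1.9, 26.5]
opening: 0.0006
time: 13.1
tool_pos: [0.5354, 0.0594, 0.0853]
tool_rot: [3.137, 0.0, 1.448]
contact_force: [-13.4, -2.1, 36.6]
opening: 0.0004
t13.1 pos [0.5354 0.0594 0.0853] rot [3.1369 0.0004 1.4478] q6 0.09 F [-13.3676  -2.145   36.58  ] open 0.0004
tool shift mm [-164.3   18.9  -24.7] turn -0.002
```

```bash
python3 -m inch '[[[0,0,-20,0],[0,0,-15,0],[-55,6,0,0],[-55,6,0,0],[-54,6,0,0],[0,0,0,0],[0,0,15,0],[0,0,12,0],[0,0,0,0]]]'
python3 -m inch '[[[0,0,2,0],[0,0,2,0],[0,0,0,0]]]'
python3 -m inch '[[[0,0,2,0],[0,0,0,0]]]'
python3 -c "
from h import *
togo(.434,-.021,.11,1.45)
"
```

```text
time: 14.22
tool_pos: [0.5314, -0.1037, 0.0861]
tool_rot: [-3.138, -0.001, 1.45]
contact_force: [0.7, 0.6, -0.1]
opening: 0.0001
time: 14.6
tool_pos: [0.5326, -0.105, 0.0842]
tool_rot: [3.141, -0.0, 1.448]
contact_force: [-0.0, 1.9, 1.9]
opening: 0.0005
time: 14.85
tool_pos: [0.5328, -0.105, 0.0837]
tool_rot: [3.14, 0.0, 1.448]
contact_force: [-4.1, 2.8, 16.1]
opening: 0.0003
t14.8 pos [ 0.5328 -0.105   0.0837] rot [3.1397 0.     1.4479] q6 -0.21 F [-4.1128  2.8319 16.1385] open 0.0003
tool shift mm [  71.2 -108.3  -26.3] turn -0.002
```

```bash
python3 -m inch '[[[0,0,-20,0],[0,0,-15,0],[24,-36,0,0],[24,-36,0,0],[23,-36,0,0],[0,0,0,0],[0,0,15,0],[0,0,12,0],[0,0,0,0]]]'
python3 -m inch '[[[0,0,4,0],[0,0,0,0]]]'
python3 -m inch '[[[0,0,2,0],[0,0,0,0]]]'
python3 -c "
from h import *
togo(.664,.069,.18,1.49)
"
```

```text
time: 15.98
tool_pos: [0.4337, -0.0218, 0.0889]
tool_rot: [-3.14, -0.0, 1.447]
contact_force: [-0.2, -0.6, 0.5]
opening: 0.0006
time: 16.23
tool_pos: [0.434, -0.0216, 0.0856]
tool_rot: [-3.142, 0.0, 1.448]
contact_force: [-0.0, 0.2, -0.4]
opening: 0.0006
time: 16.48
tool_pos: [0.4342, -0.0216, 0.0847]
tool_rot: [3.14, 0.0, 1.448]
contact_force: [-3.6, -0.9, 9.7]
opening: 0.0002
t16.5 pos [ 0.4342 -0.0216  0.0847] rot [3.1403 0.0003 1.4479] q6 -0.10 F [-3.6165 -0.8744  9.6525] open 0.0002
tool shift mm [118.1 217.  -95.3] turn -0.042
```

```bash
python3 -m inch '[[[0,0,-35,0],[0,0,-35,0],[0,0,-25,0],[24,43.5,0,0],[24,43.5,0,0],[24,43.5,0,0],[24,43.5,0,0],[23,43,0,-0.04],[0,0,0,0]]]' -0.2
python3 -m inch '[[[0,0,15,0],[0,0,15,0],[0,0,15,0],[0,0,13.5,0],[0,0,0,0]]]' -0.2
python3 -m inch '[[[0,0,0,0],[0,0,0,0],[0,0,0,0],[0,0,0,0],[0,0,0,0],[0,0,0,0]]]' 1 25
python3 -c "
from h import *
togo(.664,.069,.1215,1.49)
"
```

```text
time: 17.6
tool_pos: [0.6655, 0.0712, 0.1769]
tool_rot: [-3.141, -0.0, 1.49]
contact_force: [-1.0, 0.1, 0.2]
opening: 0.0554
time: 18.23
tool_pos: [0.6629, 0.0699, 0.1187]
tool_rot: [-3.139, 0.0, 1.488]
contact_force: [0.6, -0.0, -0.3]
opening: 0.0549
time: 18.98
tool_pos: [0.6641, 0.0701, 0.1209]
tool_rot: [3.14, -0.0, 1.488]
contact_force: [-0.4, 0.7, 5.9]
opening: 0.0143
t19.0 pos [0.6641 0.0701 0.1209] rot [ 3.1405 -0.0001  1.4879] q6 0.07 F [-0.3701  0.6887  5.8996] open 0.0143
tool shift mm [-1.1 -0.  -0.6] turn -0.002
```

```bash
python3 -m inch '[[[0,0,0,-0.15],[0,0,0,-0.15],[0,0,0,-0.15],[0,0,0,-0.15],[0,0,0,0]]]' 
python3 -m inch '[[[0,0,0,0],[0,0,0,0],[0,0,0,0],[0,0,-25,0],[0,0,-25,0.174],[0,0,0,0.174],[0,0,0,0.174],[0,0,0,0.174],[0,0,0,0.174],[0,0,0,0.174]]]' -0.2 25
python3 -m inch '[[[0,0,0,0.174],[0,0,0,0.174],[0,0,0,0.174],[0,0,0,0.174],[0,0,0,0.174],[0,0,0,0.174],[-37,45,0,0],[-37,45,0,0],[0,0,0,0]]]' 1
python3 -c "
from h import *
togo(.589,-.021,.089,0)
"
```

```text
time: 19.6
tool_pos: [0.6648, 0.0703, 0.121]
tool_rot: [3.139, 0.001, 2.087]
contact_force: [2.7, 1.7, 4.5]
opening: 0.0138
time: 20.85
tool_pos: [0.6635, 0.07, 0.1695]
tool_rot: [-3.141, 0.001, 1.037]
contact_force: [-0.0, 0.1, -0.8]
opening: 0.0551
time: 21.98
tool_pos: [0.5873, -0.0225, 0.1699]
tool_rot: [3.141, 0.003, -0.005]
contact_force: [0.5, 0.0, -0.2]
opening: 0.0003
t22.0 pos [ 0.5873 -0.0225  0.1699] rot [ 3.1412  0.0028 -0.005 ] q6 1.41 F [ 0.5471  0.0329 -0.2466] open 0.0003
tool shift mm [ 1.7 -1.6 80.9] turn -0.005
```

```bash
python3 -m inch '[[[0,0,30,0],[0,0,30,0],[0,0,15,0],[0,0,5,0],[0,0,4,0],[0,0,0,0]]]'
python3 -m inch '[[[0,0,3,0],[0,0,0,0],[0,0,0,0]]]'
python3 -m inch '[[[0,0,-15,0],[0,0,-10,0],[-53,0,0,0],[-53,0,0,0],[-53,0,0,0],[0,0,0,0],[0,0,10,0],[0,0,8,0],[0,0,4,0],[0,0,0,0]]]'
python3 -m inch '[[[0,0,3,0],[0,0,0,0],[0,0,0,0]]]'
python3 -c "
from h import *
togo(.514,.064,.11,0)
"
```

```text
time: 22.72
tool_pos: [0.5902, -0.02, 0.0867]
tool_rot: [3.141, -0.001, -0.0]
contact_force: [-0.1, -0.7, 0.3]
opening: 0.0003
time: 23.1
tool_pos: [0.5906, -0.0201, 0.0852]
tool_rot: [3.141, -0.003, -0.0]
contact_force: [-2.5, -0.1, 9.0]
opening: 0.0003
time: 24.35
tool_pos: [0.431, -0.0199, 0.0856]
tool_rot: [-3.141, 0.001, -0.0]
contact_force: [0.2, 0.7, -0.3]
opening: 0.0006
time: 24.72
tool_pos: [0.4312, -0.02, 0.0846]
tool_rot: [3.141, -0.002, 0.0]
contact_force: [-4.2, 0.9, 17.2]
opening: 0.0002
t24.7 pos [ 0.4312 -0.02    0.0846] rot [ 3.1411 -0.0015  0.0001] q6 1.35 F [-4.2459  0.9253 17.2099] open 0.0002
tool shift mm [ 82.8 -84.  -25.4] turn 0.000
```

```bash
python3 -m inch '[[[0,0,-15,0],[0,0,-10,0],[41,-42,0,0],[41,-42,0,0],[0,0,0,0],[0,0,10,0],[0,0,8,0],[0,0,4,0],[0,0,0,0]]]'
python3 -m inch '[[[0,0,3,0],[0,0,0,0],[0,0,0,0]]]'
python3 -m inch '[[[0,0,-15,0],[0,0,-10,0],[0,56,0,0],[0,56,0,0],[0,56,0,0],[0,0,0,0],[0,0,10,0],[0,0,8,0],[0,0,4,0],[0,0,0,0]]]'
python3 -m inch '[[[0,0,3,0],[0,0,0,0],[0,0,0,0]]]'
python3 -m inch '[[[0,0,-25,0],[0,0,-35,0],[0,0,-35,0],[0,0,0,0]]]' -0.2
python3 -c "
from h import *
togo(.514,.064,.11,0)
cs=snap()
for n in cs:
  print('eyes',n,[(l,[(np.round(d['at'],1),round(d['conf'],2)) for d in place_of(n,l)[:2]]) for l in('eye_near','eye_far')])
  for l in('spoon0_grip','spoon1_grip'):
    for d in place_of(n,l)[:5]:print(n,l,np.round(d['at'],1),round(d['conf'],2),ray(cs[n],d['at'],.011))
  im=cs[n]['img'];cv2.imwrite('pics/%s3.png'%n,im)
"
```

```text
time: 25.85
tool_pos: [0.5124, 0.0634, 0.0861]
tool_rot: [3.141, 0.001, -0.001]
contact_force: [0.6, 0.9, -0.3]
opening: 0.0004
time: 26.22
tool_pos: [0.5129, 0.0635, 0.0852]
tool_rot: [3.141, -0.002, -0.0]
contact_force: [-6.4, -1.3, 18.7]
opening: 0.0004
time: 27.48
tool_pos: [0.5126, -0.1031, 0.0857]
tool_rot: [-3.141, 0.001, 0.001]
contact_force: [0.6, -0.2, 0.5]
opening: 0.0008
time: 27.85
tool_pos: [0.5132, -0.1036, 0.0845]
tool_rot: [3.141, -0.002, 0.0]
contact_force: [-2.6, 2.8, 10.3]
opening: 0.0002
time: 28.35
tool_pos: [0.5144, -0.1044, 0.1811]
tool_rot: [3.139, -0.006, 0.0]
contact_force: [0.7, 0.5, -1.5]
opening: 0.0359
t28.4 pos [ 0.5144 -0.1044  0.1811] rot [ 3.1393 -0.0061  0.0001] q6 1.22 F [ 0.6524  0.5157 -1.5261] open 0.0359
tool shift mm [  -0.4 -168.4   71.1] turn 0.000
eyes top [('eye_near', []), ('eye_far', [(array([234.3, 268.3]), 0.73), (array([205.3, 206.8]), 0.38)])]
top spoon0_grip [203.2 204.6] 0.76 [0.5545 0.3057 0.011 ]
top spoon1_grip [257.4 220.4] 0.74 [0.3743 0.2383 0.011 ]
top spoon1_grip [207.7 146.3] 0.61 [0.5281 0.5    0.011 ]
top spoon1_grip [301.1 188.3] 0.59 [0.2266 0.3311 0.011 ]
top spoon1_grip [252.6 181.4] 0.49 [0.3831 0.3681 0.011 ]
eyes side [('eye_near', [(array([200.3, 317.3]), 0.58), (array([177.9, 338.8]), 0.18)]), ('eye_far', [])]
side spoon0_grip [294.1 227.4] 0.94 [0.5451 0.3143 0.011 ]
side spoon1_grip [345.3 196.6] 0.85 [0.5251 0.508  0.011 ]
side spoon1_grip [324.2 269.5] 0.84 [0.3948 0.3721 0.011 ]
side spoon1_grip [336.6 341.9] 0.65 [0.2157 0.3384 0.011 ]
side spoon1_grip [295.7 291.2] 0.58 [0.385  0.2493 0.011 ]
```

Probing shows the front-far tilt at about +0.002 and the left edge still about 0.006 rad high. I'll trim the left knob a little more.

```bash
python3 -m inch '[[[38,-44,0,0],[38,-44,0,0],[38,-44,0,0],[36,-43,0,0],[0,0,0,-0.174],[0,0,0,-0.174],[0,0,0,-0.174],[0,0,0,-0.174],[0,0,0,-0.174],[0,0,0,-0.174]]]' -0.2 25
python3 -m inch '[[[0,0,0,-0.174],[0,0,0,-0.174],[0,0,0,-0.174],[0,0,0,-0.174],[0,0,0,-0.174],[0,0,0,-0.174],[0,0,0,0]]]'
python3 -c "
from h import *
togo(.664,.070,.121,2.087)
"
```

```text
time: 30.1
tool_pos: [0.6627, 0.071, 0.1777]
tool_rot: [-3.141, 0.0, 1.05]
contact_force: [0.0, 0.3, 0.3]
opening: 0.0548
time: 30.98
tool_pos: [0.6627, 0.071, 0.1778]
tool_rot: [-3.141, -0.0, 2.086]
contact_force: [0.3, 0.1, -0.4]
opening: 0.0553
t31.0 pos [0.6627 0.071  0.1778] rot [-3.1411 -0.0002  2.0862] q6 -0.52 F [ 0.2805  0.1252 -0.3613] open 0.0553
tool shift mm [-1.5  0.6 56.8] turn -0.001
```

```bash
python3 -m inch '[[[0,0,15,0],[0,0,15,0],[0,0,15,0],[0,0,11.5,0],[0,0,0,0]]]'
python3 -m inch '[[[0,0,0,0],[0,0,0,0],[0,0,0,0],[0,0,0,0],[0,0,0,0],[0,0,0,0],[0,0,0,-0.09],[0,0,0,-0.09],[0,0,0,0],[0,0,0,0]]]' 1 25
python3 -m inch '[[[0,0,0,0],[0,0,0,0],[0,0,0,0],[0,0,-25,0],[0,0,-30,0],[0,0,0,0]]]' -0.2
python3 - <<'E'
import cv2
a=cv2.imread('pics/top3.png');b=cv2.imread('pics/side3.png')
import numpy as np
x=cv2.resize(a[170:320,130:270],(560,600),interpolation=2)
cv2.imwrite('pics/t3c.png',x)
E
python3 -c "
from h import *
togo(.664,.070,.121,2.26)
"
```

```text
time: 31.6
tool_pos: [0.6622, 0.071, 0.1202]
tool_rot: [-3.139, -0.001, 2.088]
contact_force: [0.1, 0.0, -0.1]
opening: 0.055
time: 32.85
tool_pos: [0.664, 0.0715, 0.122]
tool_rot: [3.139, 0.001, 2.267]
contact_force: [4.2, 1.9, -2.5]
opening: 0.0138
time: 33.6
tool_pos: [0.6641, 0.0709, 0.1795]
tool_rot: [3.138, 0.004, 2.268]
contact_force: [-0.2, -0.3, 1.0]
opening: 0.0548
t33.6 pos [0.6641 0.0709 0.1795] rot [3.1376 0.0036 2.2677] q6 -0.70 F [-0.2023 -0.2802  0.9788] open 0.0548
tool shift mm [-0.6 -0.7 58.5] turn 0.008
```

View pics/t3c.png

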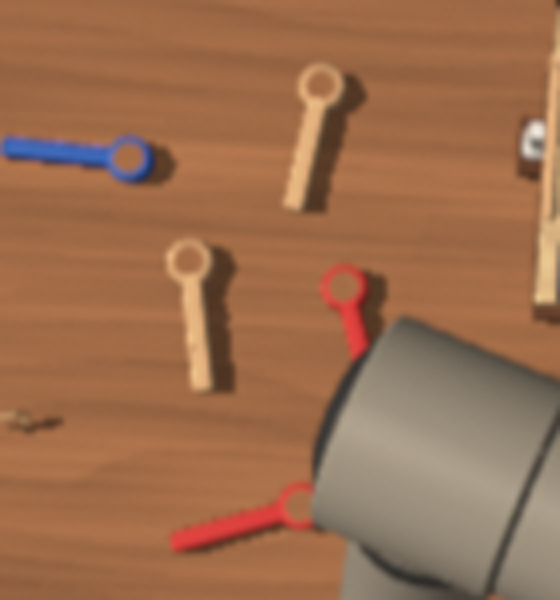

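The crop shows exactly two pale blanks, A (bowl at top (191,210), end (222,203)) and B (bowl (235,177), end (267,181)). The others are blue or red. I'll compute grasp poses.

```bash
cat > sp.py <<'E'
from h import *
def seg(c,n):
    hsv=cv2.cvtColor(c["img"],cv2.COLOR_BGR2HSV)
    m=cv2.inRange(hsv,(8,60,165),(28,170,255))
    k,l,st,ce=cv2.connectedComponentsWithStats(m)
    out=[]
    for i in range(1,k):
        if not 60<st[i,4]<500: continue
        ys,xs=np.where(l==i)
        P=np.array([ray(c,(y,x),.022)[:2] for y,x in zip(ys,xs)])
        m0=P.mean(0);u,s,v=np.linalg.svd(P-m0,full_matrices=False);t=(P-m0)@v[0];L=t.max()-t.min()
        if .1<L<.16:
            mid=m0+v[0]*(t.max()+t.min())/2
            sg=-1 if np.mean((P-mid)@v[0])<0 else 1
            d=v[0]*sg; g=mid-d*.0085
            out.append((g,np.arctan2(d[1],d[0]),L)); print(n,"spoon grip",g,"yaw %.3f L %.3f"%(out[-1][1],L),"px",ce[i])
    return out
if __name__=="__main__":
    for n in("top","side"): seg(read_camera(n),n)
E
python3 sp.py
python3 - <<'E'
from h import *
c=read_camera('top')
for b,e in(((191.25,210.25),(221.75,203.3)),((235,177.3),(267,180.75))):
    B=ray(c,b,.022);E=ray(c,e,.022);d=B-E;print(B,E,np.linalg.norm(d),np.arctan2(d[1],d[0]),"grip",E+d/np.linalg.norm(d)*.055)
for n in('top','side'):
    cc=read_camera(n)
    print(n,pix(cc,[.6640,.070,.133]))
E
```

```text
top spoon grip [ 0.9484 -0.5863] yaw 1.653 L 0.123 px [465.4667 106.8133]
top spoon grip [0.8065 0.7307] yaw -1.527 L 0.131 px [ 91.1271 124.9661]
top spoon grip [ 0.6851 -0.2327] yaw 1.565 L 0.116 px [362.0449 173.427 ]
top spoon grip [0.5201 0.2258] yaw -1.675 L 0.110 px [230.7367 214.3085]
top spoon grip [ 0.393  -0.7671] yaw 1.586 L 0.144 px [523.9583 267.875 ]
top spoon grip [ 0.3304 -0.5639] yaw -1.510 L 0.153 px [469.2394 283.7535]
top spoon grip [0.1324 0.7746] yaw 0.684 L 0.112 px [ 44.5632 320.3211]
top spoon grip [0.1899 0.0935] yaw 1.638 L 0.154 px [256.8426 316.6511]
top spoon grip [ 0.1889 -0.4984] yaw -1.537 L 0.109 px [448.8767 327.1507]
top spoon grip [0.0755 0.1008] yaw 1.602 L 0.123 px [252.0613 353.1801]
top spoon grip [ 0.066  -0.2286] yaw 1.556 L 0.111 px [356.2992 361.8976]
top spoon grip [0.0116 0.345 ] yaw 1.574 L 0.129 px [173.3837 369.7907]
side spoon grip [0.8277 0.1503] yaw -0.857 L 0.157 px [171.52  232.516]
side spoon grip [0.5557 0.3117] yaw 2.984 L 0.136 px [226.9638 290.5905]
side spoon grip [0.9069 0.5042] yaw -0.763 L 0.106 px [ 71.4975 294.3035]
side spoon grip [0.9072 0.6255] yaw -0.692 L 0.100 px [ 35.6573 323.6948]
[0.5942 0.2885 0.022 ] [0.4886 0.303  0.022 ] 0.10662437219637123 -0.13666553464338516 grip [0.5431 0.2955 0.022 ]
[0.4393 0.385  0.022 ] [0.3344 0.3638 0.022 ] 0.1070407068330867 0.19981882622041847 grip [0.3883 0.3747 0.022 ]
top [165.1243 276.1502]
side [204.3912 229.1578]
```

```bash
python3 -m inch '[[[50.6,11.6,0,0],[50.6,11.6,0,0],[50.6,11.6,0,0],[50.6,11.6,0,0],[50.6,11.6,0,0],[0,0,0,-0.147],[0,0,20,-0.147],[0,0,30,-0.147],[0,0,30,-0.147],[0,0,0,-0.147]]]' 0.2 
python3 -m inch '[[[0,0,0,0]]]'
python3 -c "
from h import *
togo(.546,.302,.003,-.137)
for n in('top','side'):
  c=read_camera(n)
  for d in place_of(n,'spoon0_grip')[:4]:print(n,np.round(d['at'],1),round(d['conf'],2),ray(c,d['at'],.011))
c=read_camera('side');cv2.imwrite('pics/s4.png',cv2.resize(c['img'][220:370,170:330],(640,600),interpolation=2))
"
```

```text
time: 35.1
tool_pos: [0.5427, 0.3013, 0.0927]
tool_rot: [-3.138, -0.006, 3.008]
contact_force: [-0.8, 0.3, -0.1]
opening: 0.0367
time: 35.22
tool_pos: [0.5444, 0.302, 0.0955]
tool_rot: [-3.141, -0.002, 3.001]
contact_force: [0.3, -0.0, 0.0]
opening: 0.0365
t35.2 pos [0.5444 0.302  0.0955] rot [-3.1405 -0.0016  3.0014] q6 -1.05 F [ 0.2905 -0.0123  0.0146] open 0.0365
tool shift mm [-1.5  0.2 92.5] turn -0.003
top [167.5 275.8] 0.35 [0.6931 0.073  0.011 ]
side [293.5 229.9] 0.83 [0.5401 0.3093 0.011 ]
```

View pics/s4.png

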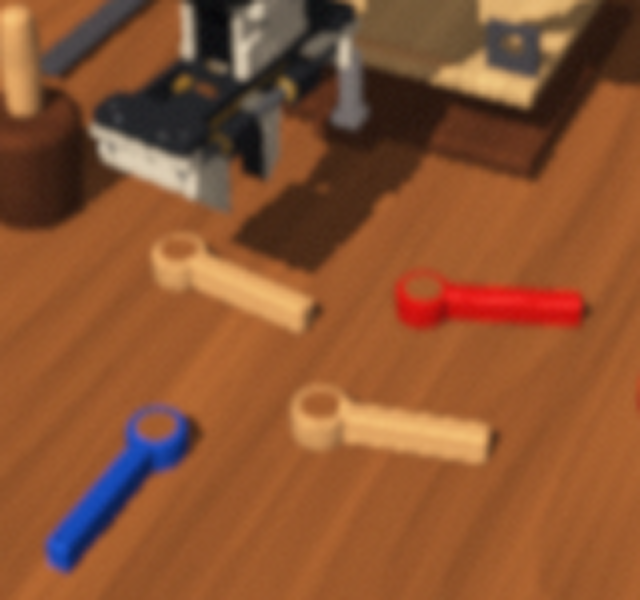

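Two pale blanks, A nearest the gripper and B beyond it, both clear of the red and blue ones. I'll open wider and take A.

```bash
python3 -m inch '[[[-1,1,20,0],[0,0,20,0],[0,0,20,0],[0,0,15,0],[0,0,10,0],[0,0,7,0],[0,0,0,0]]]' -0.5
python3 -m inch '[[[0,0,0,0],[0,0,0,0],[0,0,0,0],[0,0,0,0],[0,0,0,0],[0,0,0,0],[0,0,0,0],[0,0,0,0]]]' 1 20
python3 -c "
from h import *
togo(.546,.302,.003,-.137)
c=read_camera('top')
e=ray(read_camera('side'),(282,215),.022),ray(read_camera('side'),(296.5,247),.022)
d=e[0]-e[1];print(e,np.arctan2(d[1],d[0]),e[1]+d/np.linalg.norm(d)*.055)
"
```

```text
time: 36.35
tool_pos: [0.5459, 0.303, 0.0044]
tool_rot: [-3.141, -0.0, 3.003]
contact_force: [-0.3, 0.5, 0.0]
opening: 0.069
time: 37.35
tool_pos: [0.546, 0.303, 0.0047]
tool_rot: [-3.141, 0.0, 3.003]
contact_force: [-0.1, 0.3, 1.3]
opening: 0.0163
t37.4 pos [0.546  0.303  0.0047] rot [-3.1414  0.      3.0028] q6 -1.05 F [-0.1326  0.2732  1.3443] open 0.0163
tool shift mm [-0.1 -1.   1.7] turn -0.002
(array([0.5937, 0.2948, 0.022 ]), array([0.4867, 0.3125, 0.022 ])) -0.1645167676228086 [0.541  0.3035 0.022 ]
```

```bash
python3 -m inch '[[[0,0,-20,0],[0,0,-40,0],[0,0,-45,0],[0,0,-40,0],[-3.9,-45.9,0,0],[-3.9,-45.9,0,0],[-3.9,-45.9,0,0],[-3.9,-45.9,0,0],[-3.9,-45.9,0,0]]]' 1 20
python3 -m inch '[[[-3.9,-45.9,0,0],[-3.9,-45.9,0,0],[-3.9,-45.9,0,0],[0,0,0,-0.139],[0,0,0,0],[0,0,0,0]]]'
python3 -c "
from h import *
togo(.526,-.065,.092,0)
c=read_camera('side');cv2.imwrite('pics/s5.png',cv2.resize(c['img'][150:260,210:340],(709,600),interpolation=2))
"
```

```text
time: 38.62
tool_pos: [0.5333, 0.0717, 0.1497]
tool_rot: [3.142, 0.0, 3.003]
contact_force: [0.3, -0.1, 0.1]
opening: 0.0159
time: 39.38
tool_pos: [0.5261, -0.0644, 0.1497]
tool_rot: [3.142, -0.0, 3.14]
contact_force: [0.5, 1.0, -0.8]
opening: 0.0159
t39.4 pos [ 0.5261 -0.0644  0.1497] rot [ 3.1415 -0.      3.14  ] q6 -1.84 F [ 0.5407  1.0221 -0.8178] open 0.0159
tool shift mm [ 0.1 -0.6 57.7] turn -0.002
```

View pics/s5.png

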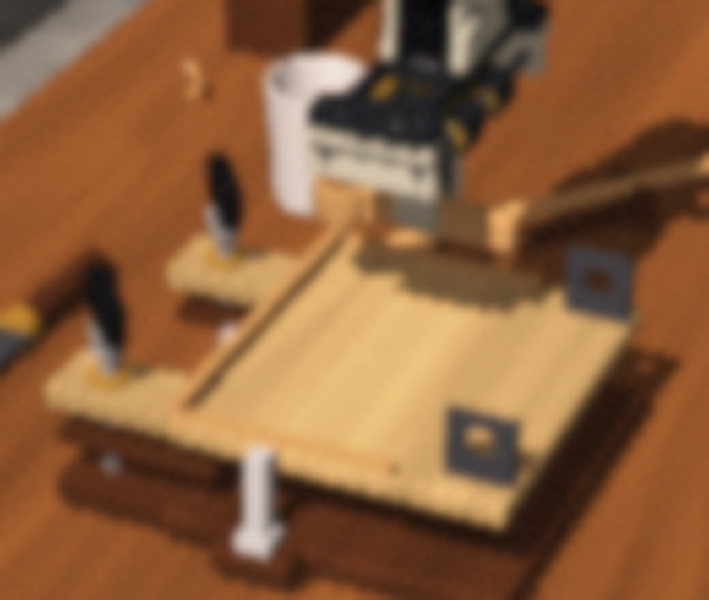

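The blank is held level over the right half of the board, with the bowl towards the far lip. Lowering and releasing.

```bash
python3 -m inch '[[[0,0,20,0],[0,0,20,0],[0,0,12,0],[0,0,5,0],[0,0,2,0],[0,0,0,0]]]' 1 20
python3 -m inch '[[[0,0,1.5,0],[0,0,0,0]]]'
python3 -m inch '[[[0,0,0,0],[0,0,0,0],[0,0,0,0],[0,0,-15,0],[0,0,-35,0],[0,0,-30,0],[0,0,-10,0],[0,0,0,0]]]' 0.3
python3 -c "
from h import *
togo(.388,.372,.18,.2)
for n in('top','side'):
  c=read_camera(n)
  for d in place_of(n,'spoon0_grip')[:5]:print(n,np.round(d['at'],1),round(d['conf'],2),ray(c,d['at'],.011),ray(c,d['at'],.096))
"
```

```text
time: 40.17
tool_pos: [0.5264, -0.0649, 0.0911]
tool_rot: [-3.141, 0.001, -3.141]
contact_force: [-0.7, -0.1, -0.9]
opening: 0.0157
time: 40.42
tool_pos: [0.5265, -0.065, 0.0896]
tool_rot: [-3.141, 0.001, -3.141]
contact_force: [0.7, -0.0, 1.6]
opening: 0.016
time: 41.42
tool_pos: [0.5263, -0.065, 0.1797]
tool_rot: [-3.141, 0.001, -3.141]
contact_force: [-0.7, -0.7, -0.1]
opening: 0.0321
t41.4 pos [ 0.5263 -0.065   0.1797] rot [-3.1412  0.0013 -3.1414] q6 -1.84 F [-0.6794 -0.7461 -0.0976] open 0.0321
tool shift mm [138.2 437.   -0.3] turn -0.200
top [164.6 276.1] 0.62 [0.7035 0.0725 0.011 ] [0.6772 0.0709 0.096 ]
side [206.4 284.7] 0.62 [ 0.5812 -0.1807  0.011 ] [ 0.5285 -0.0475  0.096 ]
side [234.8 285.7] 0.42 [ 0.5102 -0.0169  0.011 ] [0.4644 0.1005 0.096 ]
```

```bash
python3 -m inch '[[[15.3,48.6,0,0],[15.3,48.6,0,0],[15.3,48.6,0,0],[15.3,48.6,0,0],[15.3,48.6,0,0],[15.3,48.6,0,0],[15.3,48.6,0,0],[15.3,48.6,0,0],[15.3,48.6,0,0],[0,0,30,-0.1]]]' -0.5
python3 -m inch '[[[0,0,30,-0.1],[0,0,0,0],[0,0,0,0]]]'
python3 -c "
from h import *
togo(.388,.372,.003,.2)
for n in('top','side'):
  c=read_camera(n)
  for d in place_of(n,'spoon0_grip')[:6]:print(n,np.round(d['at'],1),round(d['conf'],2),ray(c,d['at'],.011))
c=read_camera('side');cv2.imwrite('pics/s6.png',cv2.resize(c['img'][180:360,180:340],(533,600),interpolation=2))
"
```

```text
time: 42.88
tool_pos: [0.3878, 0.3762, 0.1496]
tool_rot: [3.139, 0.003, -3.035]
contact_force: [0.7, 0.3, -1.1]
opening: 0.069
time: 43.25
tool_pos: [0.3887, 0.3726, 0.1197]
tool_rot: [3.141, 0.0, -2.944]
contact_force: [-0.2, -0.5, 1.0]
opening: 0.0684
t43.2 pos [0.3887 0.3726 0.1197] rot [ 3.1415  0.0004 -2.9436] q6 -1.15 F [-0.241  -0.4891  0.9964] open 0.0684
tool shift mm [  0.8  -0.4 116.7] turn -0.002
top [207.6 312.8] 0.52 [ 0.5595 -0.0594  0.011 ]
top [169.1 322.3] 0.42 [ 0.6963 -0.0863  0.011 ]
side [214.  286.6] 0.61 [ 0.5558 -0.1362  0.011 ]
side [204.5 284.6] 0.48 [ 0.5865 -0.1927  0.011 ]
```

View pics/s6.png

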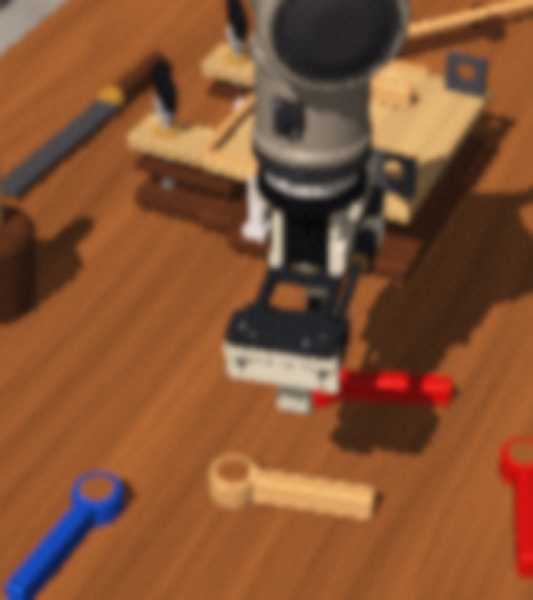

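B is unmoved (bowl at side (321,250)), with the red look-alike clear of the jaws. Taking B.

```bash
python3 -c "
from h import *
c=read_camera('side');e=ray(c,(321,250.5),.022),ray(c,(328.5,292.5),.022);d=e[0]-e[1];print(np.arctan2(d[1],d[0]),np.linalg.norm(d),e[1]+d/np.linalg.norm(d)*.055)"
python3 -m inch '[[[0,0,25,0],[0,0,25,0],[0,0,25,0],[0,0,20,0],[0,0,12,0],[0,0,8.5,0],[0,0,0,0]]]'
python3 -m inch '[[[0,0,0,0],[0,0,0,0],[0,0,0,0],[0,0,0,0],[0,0,0,0],[0,0,0,0],[0,0,0,0],[0,0,0,0]]]' 1 20
python3 -c "
from h import *
togo(.524,.025,.15,0)
"
```

```text
0.17634584763196667 0.10729407912505694 [0.3867 0.3825 0.022 ]
time: 44.42
tool_pos: [0.3883, 0.3724, 0.0035]
tool_rot: [-3.141, -0.0, -2.941]
contact_force: [0.6, 0.6, 0.9]
opening: 0.0688
time: 45.42
tool_pos: [0.3884, 0.3725, 0.0037]
tool_rot: [3.142, 0.0, -2.941]
contact_force: [0.1, 0.2, 0.4]
opening: 0.0159
t45.4 pos [0.3884 0.3725 0.0037] rot [ 3.1416  0.0002 -2.9414] q6 -1.15 F [0.0731 0.2017 0.3718] open 0.0159
tool shift mm [ -63.8 -367.5 -146.3] turn 0.200
```

```bash
python3 -m inch '[[[0,0,-20,0],[0,0,-40,0],[0,0,-45,0],[0,0,-41,0],[-8,-46,0,0],[-8,-46,0,0],[-8,-46,0,0],[-8,-46,0,0],[-8,-46,0,0],[-8,-46,0,0]]]' 1 20
python3 -m inch '[[[-8,-46,0,0],[-8,-46,0,0],[0,0,0,0.1],[0,0,0,0.1],[0,0,0,0],[0,0,0,0]]]'
python3 -c "
from h import *
togo(.524,.025,.091,0)
c=read_camera('side');cv2.imwrite('pics/s7.png',cv2.resize(c['img'][150:260,210:340],(709,600),interpolation=2))
"
```

```text
time: 46.68
tool_pos: [0.4905, 0.11, 0.1496]
tool_rot: [-3.142, -0.0, -2.941]
contact_force: [0.6, 0.1, -0.9]
opening: 0.0159
time: 47.42
tool_pos: [0.5241, 0.0246, 0.1497]
tool_rot: [-3.141, -0.0, -3.139]
contact_force: [-0.5, -0.6, -0.1]
opening: 0.0159
t47.4 pos [0.5241 0.0246 0.1497] rot [-3.1415 -0.0001 -3.1393] q6 -1.67 F [-0.549  -0.5801 -0.0814] open 0.0159
tool shift mm [ 0.1  0.4 58.7] turn 0.002
```

View pics/s7.png

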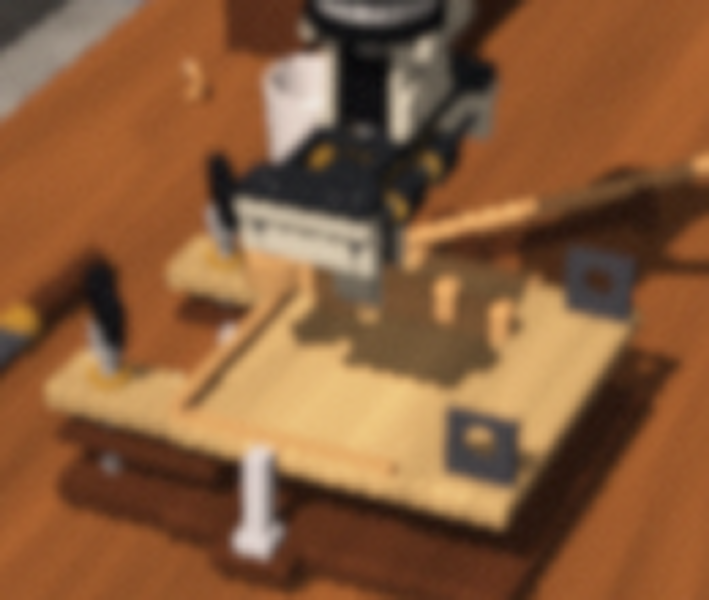

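Blank B is over the left-centre, and blank A lies behind it with its tail at (500,320). Lowering B.

```bash
python3 -m inch '[[[0,0,20,0],[0,0,20,0],[0,0,12,0],[0,0,5,0],[0,0,2,0],[0,0,1.5,0],[0,0,0,0]]]' 1 20
python3 -m inch '[[[0,0,0,0],[0,0,0,0],[0,0,0,0],[0,0,-15,0],[0,0,-35,0],[0,0,-40,0],[0,0,0,0]]]' 0.3
python3 -c "
from h import *
togo(.46,-.43,.18)
for n in('top','side'):
  c=read_camera(n)
  for l in('dowel_grip','dowel_tip'):
    for d in place_of(n,l)[:2]:print(n,l,np.round(d['at'],1),round(d['conf'],2),ray(c,d['at'],.026))
  cv2.imwrite('pics/%s8.png'%n,cv2.resize(c['img'][170:270,340:450] if n=='top' else c['img'][160:240,260:370],None,fx=5,fy=5,interpolation=2))
"
```

```text
time: 48.35
tool_pos: [0.5244, 0.0245, 0.0895]
tool_rot: [-3.141, 0.001, -3.141]
contact_force: [-0.5, 0.1, -1.3]
opening: 0.0157
time: 49.22
tool_pos: [0.5262, 0.0244, 0.1833]
tool_rot: [-3.141, 0.008, -3.141]
contact_force: [1.2, -0.3, -0.6]
opening: 0.0322
t49.2 pos [0.5262 0.0244 0.1833] rot [-3.1407  0.0078 -3.1413] q6 -1.67 F [ 1.1837 -0.2729 -0.5771] open 0.0322
tool shift mm [  66.4 -454.4    3.3] 
top dowel_grip [238.8 419.3] 0.64 [ 0.4699 -0.4144  0.026 ]
top dowel_tip [190.8 364.2] 0.72 [ 0.6236 -0.229   0.026 ]
side dowel_grip [180.4 340.2] 0.62 [ 0.4537 -0.4241  0.026 ]
side dowel_tip [195.7 280.2] 0.72 [ 0.6152 -0.2199  0.026 ]
```

View pics/top8.png

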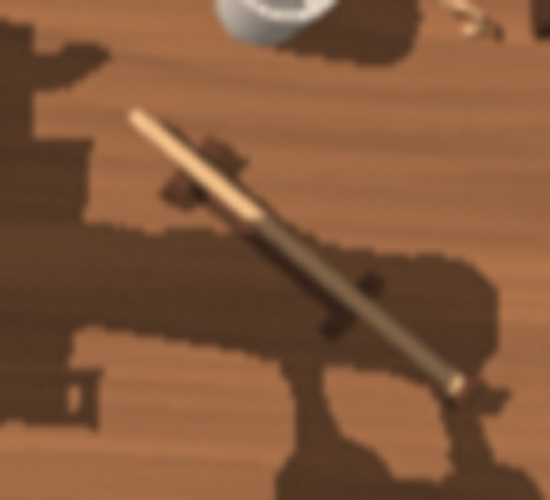

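Run:
```python
from h import *
c=read_camera('top')
T=ray(c,(193,366.6),.026);E=ray(c,(246.6,431.2),.026);d=T-E;L=np.linalg.norm(d);d/=L
print(T,E,L,np.arctan2(d[1],d[0]),E+d*(.045+(L-.290)/2))
print(pix(c,[.6638,-.0802,.133]),[x for x in place_of('top','knob_right_grip')[:2]])
togo(*(E+d*(.045+(L-.29)/2)),np.arctan2(d[1],d[0]))
```

```text
[ 0.6164 -0.2373  0.026 ] [ 0.446  -0.4536  0.026 ] 0.27533178467551395 0.9038276822242237 [ 0.4693 -0.424   0.026 ]
[167.7065 323.157 ] [{'at': [168.6, 324.4], 'conf': 0.38}]
t49.6 pos [0.5238 0.0246 0.1784] rot [ 3.1415 -0.0017 -3.1414] q6 -1.67 F [ 0.1541  0.5014 -0.2501] open 0.0327
tool shift mm [  54.6 -448.6  152.4] turn -0.904
```

View pics/side8.png

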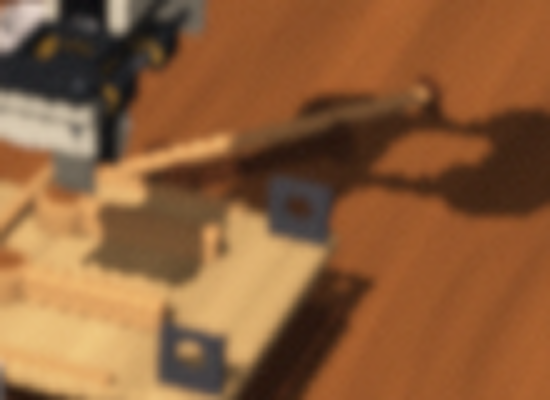

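```bash
python3 -m inch '[[[5.7,-44.9,0,0],[5.7,-44.9,0,0],[5.7,-44.9,0,0],[5.7,-44.9,0,0],[5.7,-44.9,0,0],[5.7,-44.9,0,0],[5.7,-44.9,0,0],[5.7,-44.9,0,0],[5.7,-44.9,0,0],[5.7,-44.9,0,0]]]' -0.2 
python3 -m inch '[[[0,0,0,0.172],[0,0,0,0.172],[0,0,0,0.172],[0,0,0,0.172],[0,0,0,0.172],[0,0,0,0.172],[0,0,0,0.172],[0,0,0,0.172],[0,0,0,0.172],[0,0,0,0.172]]]'
python3 -m inch '[[[0,0,20,0.172],[0,0,30,0.172],[0,0,30,0.172],[0,0,0,0],[0,0,0,0]]]'
python3 - <<'E'
from h import *
togo(.467,-.424,.011,.903)
cs=snap()
for n in cs:
  print(n,[(l,np.round(d['at'],1),round(d['conf'],2),ray(cs[n],d['at'],.026)) for l in('dowel_grip','dowel_tip') for d in place_of(n,l)[:2]])
x=np.hstack([cv2.resize(cs['top']['img'][180:280,355:455],(400,400),interpolation=2),cv2.resize(cs['side']['img'][130:230,270:370],(400,400),interpolation=2)])
cv2.imwrite('pics/s9.png',x)
E
```

```text
time: 50.88
tool_pos: [0.4669, -0.4258, 0.1786]
tool_rot: [3.141, -0.001, -3.142]
contact_force: [0.7, -0.7, 0.3]
opening: 0.0553
time: 52.12
tool_pos: [0.4672, -0.4243, 0.1785]
tool_rot: [-3.141, -0.001, 1.416]
contact_force: [0.6, -0.2, 0.5]
opening: 0.0547
time: 52.75
tool_pos: [0.4677, -0.4249, 0.1001]
tool_rot: [3.14, 0.0, 0.909]
contact_force: [-0.3, -0.0, 0.2]
opening: 0.0549
t52.8 pos [ 0.4677 -0.4249  0.1001] rot [3.1405 0.0003 0.9091] q6 -0.20 F [-0.3202 -0.0483  0.1767] open 0.0549
tool shift mm [ 0.3 -1.1 89.1] turn 0.006
top [('dowel_tip', array([192.3, 365.8]), 0.73, array([ 0.6186, -0.2345,  0.026 ])), ('dowel_tip', array([211. , 315.1]), 0.21, array([ 0.5448, -0.0667,  0.026 ]))]
side [('dowel_grip', array([178.5, 336.1]), 0.57, array([ 0.4726, -0.4326,  0.026 ])), ('dowel_tip', array([193.7, 280.3]), 0.78, array([ 0.6205, -0.2335,  0.026 ]))]
```

View pics/s9.png

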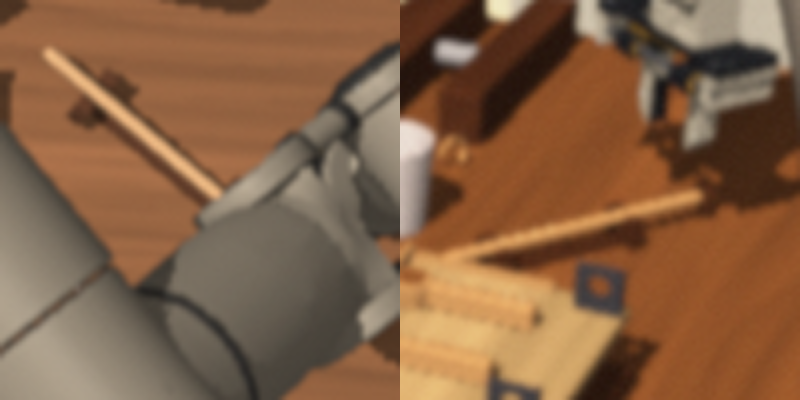

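The gripper hovers over the dowel's tail half and the detected tips agree at (0.619, -0.234). Descend and grip.

```bash
python3 -m inch '[[[0,0,20,0],[0,0,25,0],[0,0,20,0],[0,0,14,0],[0,0,10,0],[0,0,0,0]]]' -0.2
python3 -m inch '[[[0,0,0,0],[0,0,0,0],[0,0,0,0],[0,0,0,0],[0,0,0,0],[0,0,0,0],[0,0,0,0]]]' 1 30
python3 -c "
from h import *
togo(.436,-.385,.095,1.571)"
```

```text
time: 53.8
tool_pos: [0.4672, -0.4243, 0.0098]
tool_rot: [-3.141, -0.0, 0.906]
contact_force: [-0.2, 0.1, 0.4]
opening: 0.0554
time: 54.68
tool_pos: [0.4674, -0.4246, 0.0103]
tool_rot: [3.141, 0.0, 0.906]
contact_force: [0.9, -0.4, 0.8]
opening: 0.0108
t54.7 pos [ 0.4674 -0.4246  0.0103] rot [3.1413 0.0001 0.9057] q6 -0.19 F [ 0.9053 -0.4015  0.7592] open 0.0108
tool shift mm [ 11.8 -49.1 -84.7] turn -0.665
```

```bash
python3 -m inch '[[[0,0,-10,0],[0,0,-25,0],[0,0,-28,0],[0,0,-20,0],[0,0,0,-0.133],[0,0,0,-0.133],[0,0,0,-0.133],[0,0,0,-0.133],[0,0,0,-0.133],[0,0,0,0]]]' 1 30
python3 - <<'E'
from h import *
togo(.436,-.385,.0933,1.571)
cs=snap()
for n in cs:
  t=[d['at'] for d in place_of(n,'dowel_tip')[:2]];print(n,[(np.round(x,1),ray(cs[n],x,.109)) for x in t])
E
```

```text
time: 55.92
tool_pos: [0.4674, -0.4245, 0.0938]
tool_rot: [3.141, 0.0, 1.57]
contact_force: [0.2, 0.1, -0.2]
opening: 0.0108
t55.9 pos [ 0.4674 -0.4245  0.0938] rot [3.1413 0.0004 1.5697] q6 -0.86 F [ 0.1786  0.113  -0.2422] open 0.0108
tool shift mm [ 39.5 -31.4   0.5] turn -0.001
top []
side [(array([189.1, 318.7]), array([ 0.4605, -0.1786,  0.109 ]))]
```

```bash
python3 -m inch '[[[19,-16,0,0],[18,-15.5,0.5,0],[0,0,0,0],[0,0,0,0]]]' 1 30
python3 - <<'E'
from h import *
togo(.436,-.147,.0933,1.571)
c=read_camera('side')
for d in place_of('side','dowel_tip')[:2]+place_of('side','eye_near')[:1]:print(np.round(d['at'],1),round(d['conf'],2),ray(c,d['at'],.109))
print('pred tip',pix(c,[.436,-.142,.109]),'eye near',pix(c,[.436,-.111,.109]),'far',pix(c,[.436,.079,.109]))
cv2.imwrite('pics/s10.png',cv2.resize(c['img'][160:240,260:370],(800,582),interpolation=2))
E
```

```text
time: 56.62
tool_pos: [0.4365, -0.3883, 0.0932]
tool_rot: [3.14, 0.001, 1.57]
contact_force: [-0.9, 0.4, 0.7]
opening: 0.0109
t56.6 pos [ 0.4365 -0.3883  0.0932] rot [3.1405 0.0013 1.5702] q6 -0.86 F [-0.8573  0.3947  0.717 ] open 0.0109
tool shift mm [241.3  -0.6  -0.1] turn -0.001
[193.9 324.7] 0.42 [ 0.4319 -0.1559  0.109 ]
[235.8 283.5] 0.66 [0.4611 0.1258 0.109 ]
pred tip [195.5386 322.1456] eye near [199.8657 319.0335] far [229.5802 297.6621]
```

View pics/s10.png

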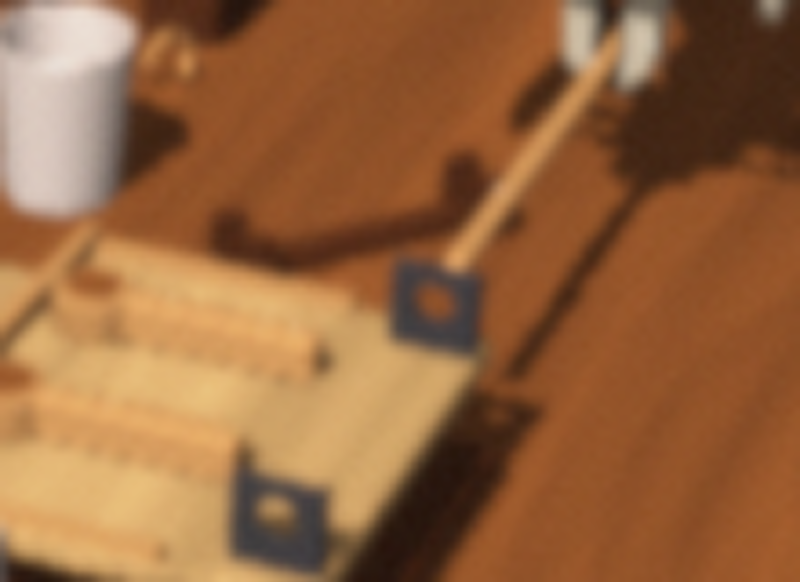

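The dowel lines up with the right eye at crop (438,300) and the left eye at (280,513). Both blanks lie flat on the board. I'll insert while monitoring force.

```bash
python3 -m inch '[[[10,0,0,0],[10,0,0,0],[10,0,0,0],[10,0,0,0],[10,0,0,0],[0,0,0,0]]]' 1 30
python3 -m inch '[[[16,0,0,0],[16,0,0,0],[16,0,0,0],[16,0,0,0],[0,0,0,0]]]' 1 30
python3 - <<'E'
from h import *
togo(.436,-.147,.0933,1.571)
c=read_camera('side')
for d in place_of('side','dowel_tip')[:2]:print(np.round(d['at'],1),round(d['conf'],2),ray(c,d['at'],.109))
E
```

```text
time: 57.52
tool_pos: [0.4359, -0.3366, 0.0928]
tool_rot: [-3.141, -0.0, 1.572]
contact_force: [0.6, -0.9, -0.4]
opening: 0.0112
time: 58.15
tool_pos: [0.4358, -0.2721, 0.0928]
tool_rot: [-3.141, -0.0, 1.572]
contact_force: [0.7, -1.0, -0.0]
opening: 0.0111
t58.1 pos [ 0.4358 -0.2721  0.0928] rot [-3.1413 -0.0002  1.5724] q6 -0.71 F [ 0.6514 -1.0485 -0.0214] open 0.0111
tool shift mm [125.1   0.4  -0.5] turn 0.001
[214.5 311.4] 0.7 [ 0.428  -0.0164  0.109 ]
[204.5 283.5] 0.21 [ 0.5284 -0.0364  0.109 ]
```

```bash
python3 -m inch '[[[16,0,0,0],[16,0,0,0],[16,0,0,0],[16,0,0,0],[16,0,0,0],[0,0,0,0]]]' 1 30
python3 -m inch '[[[8,0,0,0],[8,0,0,0],[8,0,0,0],[0,0,0,0]]]' 1 30
python3 -m inch '[[[8,0,0,0],[8,0,0,0],[5,0,0,0],[0,0,0,0]]]' 1 30
python3 - <<'E'
from h import *
togo(.436,-.147,.0933,1.571)
c=read_camera('side')
for d in place_of('side','dowel_tip')[:2]:print(np.round(d['at'],1),round(d['conf'],2),ray(c,d['at'],.109))
print(pix(c,[.436,.098,.109]))
E
```

```text
time: 59.0
tool_pos: [0.4357, -0.1922, 0.0928]
tool_rot: [-3.141, -0.0, 1.573]
contact_force: [-0.2, -0.1, 0.4]
opening: 0.011
time: 59.5
tool_pos: [0.4357, -0.1689, 0.0927]
tool_rot: [-3.141, -0.0, 1.571]
contact_force: [-0.6, -0.2, -0.8]
opening: 0.011
time: 60.0
tool_pos: [0.4358, -0.1481, 0.0927]
tool_rot: [-3.142, 0.0, 1.571]
contact_force: [0.5, -0.5, -0.4]
opening: 0.0109
t60.0 pos [ 0.4358 -0.1481  0.0927] rot [-3.1415  0.0001  1.5715] q6 -0.49 F [ 0.4943 -0.5208 -0.4033] open 0.0109
tool shift mm [ 1.1  0.2 -0.6] turn 0.000
[233.1 298.3] 0.69 [0.4277 0.0954 0.109 ]
[206.7 287.2] 0.63 [ 0.5127 -0.0287  0.109 ]
[232.8936 295.279 ]
```

```bash
python3 -m inch '[[[4,0,0,0],[4,0,0,0],[0,0,0.5,0],[0,0,0,0]]]' 1 30
python3 -m inch '[[[0,0,0,0],[0,0,0,0],[0,0,0,0],[0,0,0,0]]]' 0.3
python3 -m inch '[[[0,0,-10,0],[0,0,-30,0],[0,0,-40,0],[0,0,-40,0],[-50,-20,0,0],[-50,-20,0,0],[-50,-20,0,0],[-50,-20,0,0],[0,0,0,0]]]'
python3 - <<'E'
from h import *
togo(.436,-.147,.0933,1.571)
cs=snap()
for n in cs:
  for l in('dowel_tip','eye_far','eye_near','rasp','mallet','tool_cup'):
    for d in place_of(n,l)[:1]:print(n,l,np.round(d['at'],1),round(d['conf'],2),ray(cs[n],d['at'],.109 if l[0] in'de' else 0))
x=np.hstack([cv2.resize(cs['top']['img'][155:255,245:345],(400,400),interpolation=2),cv2.resize(cs['side']['img'][170:270,225:325],(400,400),interpolation=2)])
cv2.imwrite('pics/s11.png',x)
E
```

```text
time: 60.6
tool_pos: [0.4358, -0.1405, 0.0922]
tool_rot: [-3.142, 0.0, 1.571]
contact_force: [0.5, -0.6, -0.3]
opening: 0.0107
time: 61.1
tool_pos: [0.4358, -0.1405, 0.0922]
tool_rot: [3.142, 0.0, 1.571]
contact_force: [-0.1, 0.4, -0.3]
opening: 0.032
time: 62.22
tool_pos: [0.3544, -0.3434, 0.2127]
tool_rot: [3.141, 0.001, 1.566]
contact_force: [1.0, 0.5, -0.1]
opening: 0.0324
t62.2 pos [ 0.3544 -0.3434  0.2127] rot [3.1414 0.0013 1.5661] q6 -0.92 F [ 1.02    0.5484 -0.1307] open 0.0324
tool shift mm [196.8  80.6 119.4] turn -0.005
top dowel_tip [212.9 316.1] 0.59 [ 0.5204 -0.0651  0.109 ]
top eye_far [236.4 265.3] 0.96 [0.4361 0.0915 0.109 ]
top eye_near [242.3 327.9] 0.82 [ 0.4281 -0.1058  0.109 ]
top rasp [137.8 314.5] 0.61 [ 0.8118 -0.0557 -0.    ]
top tool_cup [169.4 394.3] 0.69 [ 0.7124 -0.3352  0.    ]
side dowel_tip [234.7 294.5] 0.58 [0.4346 0.1076 0.109 ]
side eye_near [199.4 317.3] 0.74 [ 0.442  -0.1115  0.109 ]
side rasp [216.2 209. ] 0.6 [ 0.7993 -0.0284  0.    ]
side mallet [269.5 182. ] 0.61 [0.7235 0.2615 0.    ]
side tool_cup [183.5 270.1] 0.73 [ 0.705  -0.3342  0.    ]
```

View pics/s11.png

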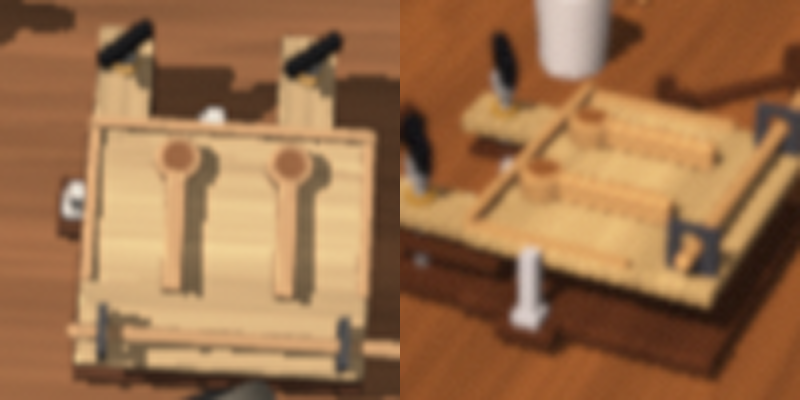

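The top view shows both blanks parallel, front to far. The dowel goes through both eyes with its tip about 20 mm out to the left. One last touch-check of the side-to-side level on bare board either side of the blanks.

```bash
python3 -m inch '[[[50.7,22,0,0],[50.7,22,0,0],[50.7,22,0,0],[50.7,22,0,0],[50.7,22,0,0],[50.7,22,0,0],[50.7,22,0,0],[50.7,22,0,0],[0,0,0,0],[0,0,0,0]]]' 1 
python3 -c "
from h import *
togo(.532,.063,.088,1.571)"
```

```text
time: 64.18
tool_pos: [0.5315, 0.065, 0.2119]
tool_rot: [-3.141, 0.0, 1.572]
contact_force: [-0.3, -0.6, -0.3]
opening: 0.0004
t64.2 pos [0.5315 0.065  0.2119] rot [-3.1408  0.0005  1.5715] q6 -0.02 F [-0.2784 -0.6025 -0.3368] open 0.0004
tool shift mm [ -2.    0.5 123.9] turn 0.001
```

```bash
python3 -m inch '[[[0,0,40,0],[0,0,40,0],[0,0,28,0],[0,0,10,0],[0,0,4,0],[0,0,0,0]]]'
python3 -m inch '[[[0,0,4,0],[0,0,0,0],[0,0,0,0]]]'
python3 -m inch '[[[0,0,-20,0],[0,0,-25,0],[-55,0,0,0],[-55,0,0,0],[-55,0,0,0],[0,0,0,0],[0,0,25,0],[0,0,12,0],[0,0,4,0],[0,0,0,0]]]'
python3 -m inch '[[[0,0,4,0],[0,0,0,0],[0,0,0,0]]]'
python3 -m inch '[[[0,0,-20,0],[0,0,-40,0],[0,0,-50,0],[0,0,0,0]]]'
```

```text
time: 64.92
tool_pos: [0.5324, 0.0647, 0.0911]
tool_rot: [3.14, 0.0, 1.57]
contact_force: [0.3, 0.1, -0.2]
opening: 0.0005
time: 65.3
tool_pos: [0.5319, 0.0652, 0.0865]
tool_rot: [3.141, 0.0, 1.571]
contact_force: [-1.0, -0.4, -0.3]
opening: 0.0008
time: 66.55
tool_pos: [0.532, -0.0994, 0.0904]
tool_rot: [3.142, 0.0, 1.572]
contact_force: [0.3, -0.7, 0.9]
opening: 0.0005
time: 66.92
tool_pos: [0.5319, -0.0999, 0.0864]
tool_rot: [3.141, 0.0, 1.571]
contact_force: [-0.0, 0.8, -0.5]
opening: 0.0003
time: 67.42
tool_pos: [0.534, -0.1006, 0.2005]
tool_rot: [3.133, 0.003, 1.571]
contact_force: [0.4, -0.5, -0.8]
opening: 0.001
```

```bash
python3 -m inch '[[[0,0,40,0],[0,0,40,0],[0,0,22,0],[0,0,8,0],[0,0,2,0],[0,0,0,0],[0,0,1,0],[0,0,0,0]]]'
python3 -m inch '[[[0,0,1,0],[0,0,0,0],[0,0,0,0]]]'
python3 -m inch '[[[0,0,2,0],[0,0,0,0],[0,0,0,0]]]'
python3 -m inch '[[[0,0,-20,0],[0,0,-20,0],[55,0,0,0],[55,0,0,0],[55,0,0,0],[0,0,0,0],[0,0,25,0],[0,0,11,0],[0,0,0,0],[0,0,0,0]]]'
python3 -m inch '[[[0,0,2,0],[0,0,0,0],[0,0,0,0]]]'
python3 -m inch '[[[0,0,2,0],[0,0,0,0],[0,0,0,0]]]'
python3 -m inch '[[[0,0,-20,0],[0,0,-40,0],[0,0,-50,0],[0,0,0,0]]]'
```

```text
time: 68.42
tool_pos: [0.5311, -0.0996, 0.0849]
tool_rot: [-3.141, -0.0, 1.571]
contact_force: [-6.8, 2.1, 12.5]
opening: 0.0007
time: 68.8
tool_pos: [0.5312, -0.0996, 0.0847]
tool_rot: [-3.141, 0.0, 1.571]
contact_force: [-8.9, 3.1, 19.3]
opening: 0.0005
time: 69.18
tool_pos: [0.5313, -0.0997, 0.084]
tool_rot: [3.141, 0.001, 1.571]
contact_force: [-11.9, 3.2, 30.0]
opening: 0.0005
time: 70.42
tool_pos: [0.5315, 0.0645, 0.0852]
tool_rot: [-3.141, -0.0, 1.57]
contact_force: [-4.6, 1.2, 8.5]
opening: 0.0002
time: 70.8
tool_pos: [0.5316, 0.0645, 0.0848]
tool_rot: [3.141, -0.0, 1.57]
contact_force: [-8.4, 1.5, 22.0]
opening: 0.0006
time: 71.18
tool_pos: [0.5317, 0.0646, 0.0841]
tool_rot: [3.14, -0.0, 1.57]
contact_force: [-12.5, 1.3, 31.5]
opening: 0.0005
time: 71.68
tool_pos: [0.5343, 0.0641, 0.1945]
tool_rot: [3.133, 0.0, 1.57]
contact_force: [0.5, 0.3, -0.0]
opening: 0.0005
```

Left and right heights agree within 0.2 mm (about 0.001 rad). One last picture with the arm clear, then hand in.

```bash
python3 -m inch '[[[-45,-10,-5,0],[-45,-10,-5,0],[-45,-10,-5,0],[-45,-10,-5,0],[-45,-10,0,0],[-45,-10,0,0],[-45,-10,0,0],[0,0,0,0],[0,0,0,0]]]'
python3 - <<'E'
from h import *
cs=snap()
x=np.hstack([cv2.resize(cs['top']['img'][130:270,200:340],(400,400),interpolation=2),cv2.resize(cs['side']['img'][170:270,225:325],(400,400),interpolation=2)])
cv2.imwrite('pics/s12.png',x)
E
```

```text
time: 72.8
tool_pos: [0.4613, -0.2497, 0.2096]
tool_rot: [-3.141, -0.001, 1.57]
contact_force: [-0.0, -0.3, -0.5]
opening: 0.0004
```

The viewer limit is reached, so I'll compare the new side crop with the last one numerically.

Run:
```python
from h import *
a=cv2.imread('pics/s11.png')[:,400:].astype(int);b=cv2.imread('pics/s12.png')[:,400:].astype(int)
d=np.abs(a-b).max(2);print('mean diff',d.mean(),'frac>40',(d>40).mean())
ys,xs=np.where(d>40);print(ys.min() if len(ys) else 0,ys.max() if len(ys) else 0,xs.min() if len(xs) else 0,xs.max() if len(xs) else 0)
c=read_camera('side');read_camera('top')
print([(n,d['at'],d['conf']) for n in('side','top') for d in place_of(n,'spoon0_grip')[:3]],place_of('side','dowel_tip')[:1])
m,s=[cv2.connectedComponentsWithStats((d>40).astype(np.uint8))[i] for i in(2,3)]
print([(m[i].tolist(),s[i].round()) for i in range(1,len(m)) if m[i][4]>150])
```

```text
mean diff 2.76820625 frac>40 0.001025
19 42 390 399
[('side', [206.9, 286.9], 0.55), ('top', [211.0, 312.8], 0.65)] []
[([390, 19, 10, 24, 164], array([396.,  33.]))]
```

Nothing has changed on the stand since the last view; only a shadow differs, at the crop's edge. Handing in.

```bash
python3 -c "
from cell import *
print(hand_in())"
```

```text
the job is handed in; nothing more can be done
None
```

The job is handed in at about 73 s of robot time. The hand-in call gives no verdict.

- **Level:** I turned the right knob about 2.4 rad clockwise and the left knob about 0.78 rad anticlockwise.
    - **Side to side:** touch-probing after the dowel was in gave left and right heights within about 0.2 mm, roughly 0.001 rad.
    - **Front to far:** I probed this only before loading, at roughly +0.002 to +0.003 rad, and did not check it again.
- **Spoon blanks:** I found two pale blanks on the bench. Both lie flat on the board about 90 mm apart, bowls to the far side. I left the red and blue look-alikes alone.
- **Dowel:** It went in last, through both eyes without resistance. By the arm position its tip should be about 25 mm to the left of the left eye; the last viewed picture shows it sticking out on that side.
- **Rasp, mallet and cup:** I never touched them. Their detected positions stayed within the detector's scatter of about 2 cm.
- **Checks that failed or disagreed:**
    - The grip read 10.8 mm on the 12 mm dowel. I did not find out why.
    - The detector missed the dowel tip in my very last look.
    - The viewer's 16-picture limit blocked the final picture. A pixel comparison of the side view with the previous one showed no change on the stand.

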